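Dry the pacifier cases on the keyed rack

TASK

Set every pacifier case on the dresser into the drying rack, large cases in the large row and small ones in the small row, each turned so that its notched end goes over the key rib of its seat and it sits flat and fully down. Ribs differ from seat to seat, so find out which way round each seat takes a case. When all are in, turn the knob clockwise to its stop to raise the guard rail, and leave the cup, tin, lotion bottle and brush where they are.

Things in the scene. Friction and masses are not known exactly. Their poses are not given: they have to be found in the camera images.
- large_sage: Sage-coloured large pacifier case, closed, 90 g; may be absent. Origin: centre of underside, z up. Foot plate 96 (x) x 64 (y) x 8 mm (other size: 72 mm long, else alike; colours repeat), with a notch cut through the middle of its +x end, 17 mm wide, 16 deep. Body 52 mm wide to 30 mm height. On top over the origin a cream grip bar 40 (x) x 16 (y) mm, from 30 to 58 mm height.
- large_clay: Clay-coloured large pacifier case, closed, 90 g; may be absent. Origin: centre of underside, z up. Foot plate 96 (x) x 64 (y) x 8 mm (other size: 72 mm long, else alike; colours repeat), with a notch cut through the middle of its +x end, 17 mm wide, 16 deep. Body 52 mm wide to 30 mm height. On top over the origin a cream grip bar 40 (x) x 16 (y) mm, from 30 to 58 mm height.
- large_sand: Sand-coloured large pacifier case, closed, 90 g; may be absent. Origin: centre of underside, z up. Foot plate 96 (x) x 64 (y) x 8 mm (other size: 72 mm long, else alike; colours repeat), with a notch cut through the middle of its +x end, 17 mm wide, 16 deep. Body 52 mm wide to 30 mm height. On top over the origin a cream grip bar 40 (x) x 16 (y) mm, from 30 to 58 mm height.
- small_sage: Sage-coloured small pacifier case, closed, 90 g; may be absent. Origin: centre of underside, z up. Foot plate 72 (x) x 64 (y) x 8 mm (other size: 96 mm long, else alike; colours repeat), with a notch cut through the middle of its +x end, 17 mm wide, 16 deep. Body 52 mm wide to 30 mm height. On top over the origin a cream grip bar 40 (x) x 16 (y) mm, from 30 to 58 mm height.
- small_clay: Clay-coloured small pacifier case, closed, 90 g; may be absent. Origin: centre of underside, z up. Foot plate 72 (x) x 64 (y) x 8 mm (other size: 96 mm long, else alike; colours repeat), with a notch cut through the middle of its +x end, 17 mm wide, 16 deep. Body 52 mm wide to 30 mm height. On top over the origin a cream grip bar 40 (x) x 16 (y) mm, from 30 to 58 mm height.
- small_sand: Sand-coloured small pacifier case, closed, 90 g; may be absent. Origin: centre of underside, z up. Foot plate 72 (x) x 64 (y) x 8 mm (other size: 96 mm long, else alike; colours repeat), with a notch cut through the middle of its +x end, 17 mm wide, 16 deep. Body 52 mm wide to 30 mm height. On top over the origin a cream grip bar 40 (x) x 16 (y) mm, from 30 to 58 mm height.
- rack: White drying rack, fixed, 220 (x) x 270 (y) mm, deck top 40 mm up. Origin: centre of its underside; +x far side, +y left, z up; knob beyond its +y end. Large row of three framed seats on the +x half, small row of three on the -x half. Blue guard rail, 250 mm long, along the +x edge: top 67 mm above the dresser when down, 98 mm when up.
- large_seat_left (a point): Centre of the left (+y) large seat, on the deck; rack's axes. Inside 104 x 72 mm (x, y), frame 4 mm thick, 6 high. Blue key rib, 14 mm high, 12 (x) x 10 (y) mm, against the middle of its +x or -x end wall. In each row two seats have it at one of these ends, one at the other; which is not given: look or try. Notch over rib: case lies flat on deck; wrong way: stops 14 mm high on the rib.
- large_seat_middle (a point): Centre of the middle  large seat, on the deck; rack's axes. Inside 104 x 72 mm (x, y), frame 4 mm thick, 6 high. Blue key rib, 14 mm high, 12 (x) x 10 (y) mm, against the middle of its +x or -x end wall. In each row two seats have it at one of these ends, one at the other; which is not given: look or try. Notch over rib: case lies flat on deck; wrong way: stops 14 mm high on the rib.
- large_seat_right (a point): Centre of the right (-y) large seat, on the deck; rack's axes. Inside 104 x 72 mm (x, y), frame 4 mm thick, 6 high. Blue key rib, 14 mm high, 12 (x) x 10 (y) mm, against the middle of its +x or -x end wall. In each row two seats have it at one of these ends, one at the other; which is not given: look or try. Notch over rib: case lies flat on deck; wrong way: stops 14 mm high on the rib.
- small_seat_left (a point): Centre of the left (+y) small seat, on the deck; rack's axes. Inside 80 x 72 mm (x, y), frame 4 mm thick, 6 high. Blue key rib, 14 mm high, 12 (x) x 10 (y) mm, against the middle of its +x or -x end wall. In each row two seats have it at one of these ends, one at the other; which is not given: look or try. Notch over rib: case lies flat on deck; wrong way: stops 14 mm high on the rib.
- small_seat_middle (a point): Centre of the middle  small seat, on the deck; rack's axes. Inside 80 x 72 mm (x, y), frame 4 mm thick, 6 high. Blue key rib, 14 mm high, 12 (x) x 10 (y) mm, against the middle of its +x or -x end wall. In each row two seats have it at one of these ends, one at the other; which is not given: look or try. Notch over rib: case lies flat on deck; wrong way: stops 14 mm high on the rib.
- small_seat_right (a point): Centre of the right (-y) small seat, on the deck; rack's axes. Inside 80 x 72 mm (x, y), frame 4 mm thick, 6 high. Blue key rib, 14 mm high, 12 (x) x 10 (y) mm, against the middle of its +x or -x end wall. In each row two seats have it at one of these ends, one at the other; which is not given: look or try. Notch over rib: case lies flat on deck; wrong way: stops 14 mm high on the rib.
- knob (a joint): Height knob of the rack, rad: near 0 (guard rail down) to 1.55 at its stop (guard rail up); grows clockwise seen from above; stays where it is left; about 0.1 N m to turn.
- knob_grip (a point): On the knob's vertical axis, at the height to grip its upright grip bar (57 mm long, 14 thick, 32 high; its top is 7 mm above this point, which is about 73 mm above the dresser). Axes turn with the knob: x along the bar; at knob value 0 they are the rack's. Beyond the rack's left end.
- cup: White ceramic cup, 76 mm across, 85 mm high, bystander. Origin: centre of its underside.
- tin: Closed aluminium tin, 93 mm across, 66 mm high, bystander. Origin: centre of its underside.
- lotion: Lotion bottle, 60 mm across, 120 mm high, bystander. Origin: centre of its underside.
- brush: Wooden brush 170 mm long lying on the dresser, bystander. Its origin lies under its middle.
Not all that is in view belongs to the job. Leave any black or green look-alike of the large_sage alone.

How it is judged:
By the outcome, as a careful person would: the job done as asked, in the order asked, and still so for the second after the job is handed in, with the robot touching nothing.
Of large_sage, large_clay, large_sand, small_sage, small_clay, small_sand only 4 to 6 are there at a start; the rules pass over those that are not, and their reading is None.
At some moment in a run one of large_sage, large_clay, large_sand, small_sage, small_clay, small_sand may be knocked a few centimetres aside while the robot is not near it.
Once in a run the grip may slacken for a moment while it holds something.
It also fails if it takes over 210 s, if anything falls off the work surface, if the arm or the gripper's body presses on something with over 40 N, if the wrist force passes 120 N, or if a joint passes its speed limit or range.

ROBOT

A 6-joint arm with a two-finger parallel gripper is mounted at the origin on the work surface. World frame = base frame: x ahead of the robot, y to its left, z up, the work surface at z = 0. Lengths are in m, angles in rad, forces in N, time in s.
With the tool pointing down it reaches from about 0.25 to 0.775 m from the base axis. Payload 4 kg.
Tool frame: the origin (TCP) lies midway between the tips of the shut fingers; the grasp point (between the pads) lies 19 mm behind it; x points along the fingers, y is the direction in which the jaws open and shut, and the axes are right-handed (so a half turn about x gives the same grasp; the last joint's range is limited). The gripper opens to 94 mm and grips with 3 to 60 N. Pads are 16 mm wide; open, the fingers measure 119 mm over their backs; the gripper's body (75 mm by 177 mm) begins 78 mm behind the grasp point.
Start: joints at [-1.342, 0.087, 1.371, -0, 1.684, -0.103], TCP at [0.179, -0.52, 0.206] pointing down, gripper open.
Joint ranges: [-3.1, 3.1], [-0.76, 2.03], [0.27, 2.55], [-1.08, 4.22], [0.17, 2.65], [-2.57, 2.57]. Speed limits (rad/s): [2.79, 2.79, 3.14, 3.14, 3.14, 3.14].

INTERFACE

Orientations are given as a unit quaternion [x, y, z, w].
In Python, from station import ctrl, vision gives the robot as it stands.
- The arm moves only by the tool apply_moves, never from a script. Its arguments are lists of equal length, an entry for each row: "claw": the closure in counts, from 0 (fully open) to 255 (shut); "travel": the shift along the tool's x, y, z in cm, a list of three; "twist": the turn about the tool's x in rad. A call has 1 to 12 rows; each row is the pose to reach, as a shift and turn from the pose measured when the call began, along the tool's axes at that moment; what a row does not reach only later rows make up. A row lasts 1/8 s, in which the tool goes at most 62.5 mm and 10.7 degrees, less where a joint would pass 70% of its speed; a pose out of reach is approached as far as the arm can. A call with a gripper value outside its range is refused whole. The fingers move at their own pace and stop on an object; "squeeze" is the grip in N (left out, the last holds). Time passes only in rows, so rows that repeat a pose let the fingers close. It gives the time, the measured TCP pose, the force and the opening at its end, in the units of the state.
- ctrl.sense(): the state, without advancing time (a new reading comes with each control period).
- vision.snapshot(name): name is "scene" or "top"; returns a dict with "pixels" (480x640x3 uint8, blue, green, red), "z_map" (480x640 float32, m along the optical axis (not along the pixel's ray), 0 where there is no reading), "mtx" (3x3 intrinsics, pixels), "R" (3x3) and "t" (3): a world point X has camera coordinates R X + t. Camera axes: x right, y down, z forward; pixel columns grow to the right and rows downward; lengths in m; the calibration is good to about 2 mm. A picture is of the moment at which its call begins.
- ctrl.sign_off(): hands the job in, once; it reports no verdict.
The state is a dict: "t": time; "joint_positions": joint angles; "joint_velocities": joint speeds; "effort": joint torques, N m; "position": TCP position; "tcp_rot": TCP orientation; "contact_force": force on the tool from outside, world axes, zero at the start; "torque": the same for the moment, N m; "opening": opening from 0.0 (shut) to 1.0 (fully open).
Only numpy, scipy, OpenCV 4.12 (cv2) and the standard library are available. Lean on these libraries where they do the work, as an engineer would, in place of code of your own. Each camera call takes 0.05 s, during which the arm holds its last target.

## Working session

There is one attempt and no reset: what is moved stays moved. The work goes in short steps, Python scripts to look and compute and a tool call to move; the robot and the scene stay as the last step left them, time stands still between calls to the robot, and variables do not carry over. Pictures are saved under pics/ and viewed, and the job is handed in when it is done.

Besides the shell and the picture viewer there is one more tool, called after ">>>" as a command line: name --pt "numbers of a row" for each row, then --argument value for the rest. apply_moves: Moves the arm, as the interface text tells. Its arguments: {"type":"object","properties":{"claw":{"type":"array"},"travel":{"type":"array"},"twist":{"type":"array"},"squeeze":{"type":"number"}},"required":["claw","travel","twist"]}

```bash
ls; mkdir -p pics; python3 - <<'E'
from station import ctrl, vision
import cv2,numpy as np
print(ctrl.sense())
for n in ("scene","top"):
    s=vision.snapshot(n); cv2.imwrite(f"pics/{n}0.png",s["pixels"]); print(n,s["mtx"],s["R"],s["t"])
E
```

```text
pics
{'t': 0.0, 'joint_positions': array([-1.34208287e+00,  8.79671522e-02,  1.37223609e+00, -5.37169552e-06,
        1.68363415e+00, -1.03100216e-01]), 'joint_velocities': array([ 0.00040767,  0.00033259, -0.00024051,  0.00098938, -0.00063834,
       -0.00183122]), 'effort': array([-2.34251547e-04, -3.40183389e+01, -3.02427793e+01,  7.19074742e-02,
        3.30987526e-02, -1.85267440e-04]), 'position': array([ 0.1790338 , -0.51945573,  0.20430678]), 'tcp_rot': array([-0.6973454 , -0.11756808,  0.69744879, -0.11598417]), 'contact_force': array([ 0.09848767, -0.28416631, -0.18169164]), 'torque': array([-0.00394906,  0.00081658, -0.00015205]), 'opening': 1.0010095439362217}
scene [[624.15557471   0.         327.84709666]
 [  0.         624.15557471 236.26431838]
 [  0.           0.           1.        ]] [[-0.00455111  0.99990909  0.01269211]
 [ 0.76177425  0.01168913 -0.64773711]
 [-0.64782659  0.0067206  -0.76175819]] [ 0.04208165 -0.3461935   2.04565851]
top [[454.97376151   0.         319.22066989]
 [  0.         454.97376151 235.58583958]
 [  0.           0.           1.        ]] [[ 0.01745153 -0.99976918 -0.01253102]
 [-0.98929766 -0.01545018 -0.14509112]
 [ 0.14486403  0.01492897 -0.98933894]] [-0.0533134   0.52418695  0.99361566]
```

View pics/scene0.png

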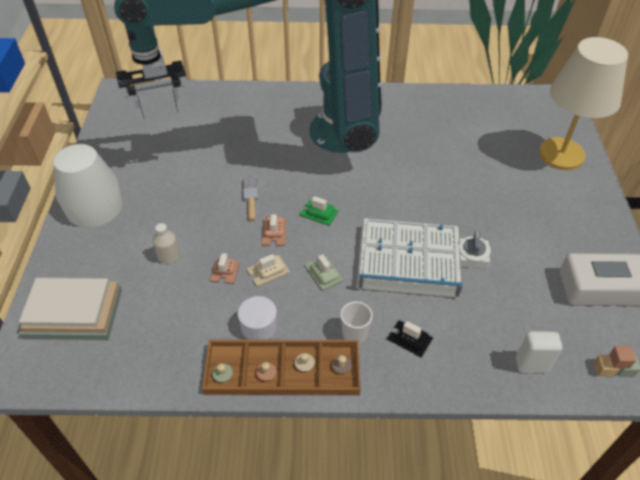

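View pics/top0.png

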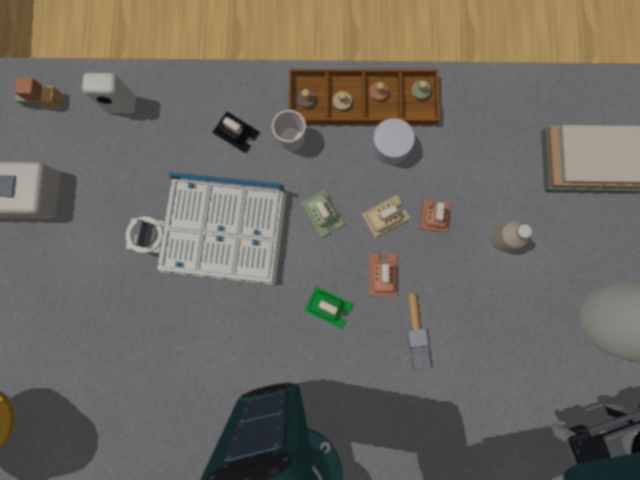

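The top view shows four real candidates: sage (323,213), sand (386,215), clay (435,214) and clay (383,274). The decoys are bright green (328,307) and black (236,131), and the tray bits (305-423,95) are not cases. Next I'll take close crops.

```bash
python3 - <<'E'
import cv2
a=cv2.imread("pics/top0.png")
cv2.imwrite("pics/c1.png",cv2.resize(a[170:340,295:465],None,fx=3.5,fy=3.5,interpolation=cv2.INTER_CUBIC))
cv2.imwrite("pics/c2.png",cv2.resize(a[160:300,115:300],None,fx=4.2,fy=4.2,interpolation=cv2.INTER_CUBIC))
E
```

```text
(no output)
```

View pics/c1.png

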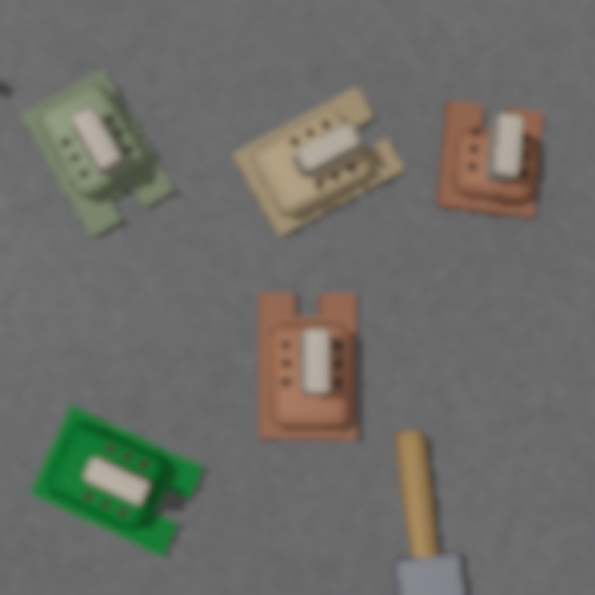

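View pics/c2.png

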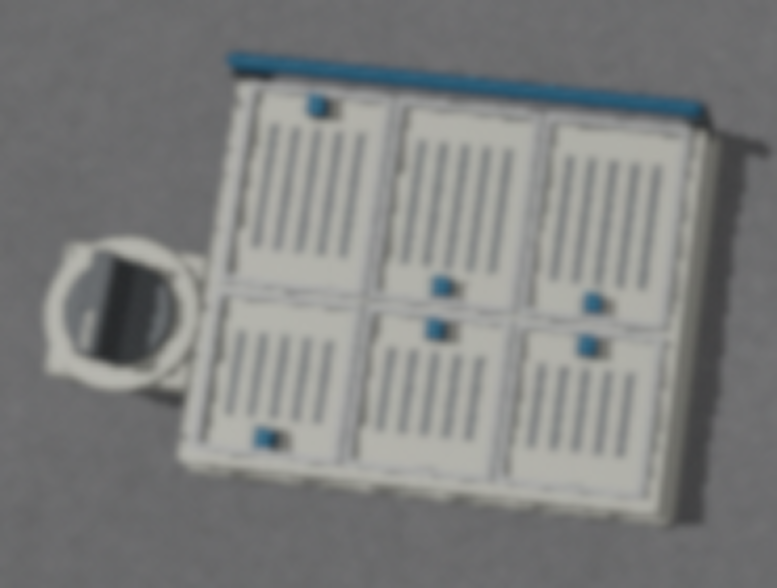

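```bash
cat > h.py <<'E'
from station import ctrl, vision
import cv2,numpy as np
def cloud(s):
    K,R,t=s["mtx"],s["R"],s["t"]; z=s["z_map"].astype(float)
    v,u=np.mgrid[0:480,0:640]
    c=np.stack([(u-K[0,2])/K[0,0]*z,(v-K[1,2])/K[1,1]*z,z],-1)
    return (c-t)@R   # R^T (c-t)
def ray(s,uv,h):
    K,R,t=s["mtx"],s["R"],s["t"]; uv=np.atleast_2d(uv).astype(float)
    d=np.c_[(uv[:,0]-K[0,2])/K[0,0],(uv[:,1]-K[1,2])/K[1,1],np.ones(len(uv))]@R
    o=-R.T@t
    return o+d*((h-o[2])/d[:,2])[:,None]
def proj(s,X):
    c=np.atleast_2d(X)@s["R"].T+s["t"]; p=c@s["mtx"].T; return p[:,:2]/p[:,2:]
E
python3 - <<'E'
from h import *
s=vision.snapshot("top"); P=cloud(s); hsv=cv2.cvtColor(s["pixels"],cv2.COLOR_BGR2HSV)
W=P.copy()
print("table z", np.percentile(P[180:330,300:460,2],[5,25,50,75,95]))
for n,(u,v) in dict(sage=(323,213),sand=(386,215),clayS=(435,214),clayL=(383,274)).items():
    print(n,hsv[v,u])
    sl=np.zeros((480,640),bool); sl[v-32:v+33,u-32:u+33]=1
    sl&=(P[...,2]>0.004)
    nn,l,st,_=cv2.connectedComponentsWithStats(sl.astype(np.uint8)); 
    lab=l[v,u]; m=l==lab
    q=P[m]; 
    r=cv2.minAreaRect((q[:,:2]*1000).astype(np.float32)); 
    top=q[q[:,2]>0.05]; rb=cv2.minAreaRect((top[:,:2]*1000).astype(np.float32))
    print(n,m.sum(),"foot",r,"| bar",rb, top[:,2].mean(), top[:,:2].mean(0))
E
```

```text
table z [-0.00308583 -0.00096251  0.0006938   0.00373712  0.03104756]
sage [ 17  28 182]
sage 1053 foot ((510.4734802246094, -70.12378692626953), (256.6270751953125, 85.71712493896484), 14.19360637664795) | bar ((489.4152526855469, -61.2540168762207), (226.08717346191406, 27.114274978637695), 6.225750923156738) 0.10997262951089445 [ 0.57175205 -0.05128263]
sand [ 17  28 171]
sand 1064 foot ((512.02294921875, -132.8505096435547), (86.15107727050781, 297.0950927734375), 45.74388885498047) | bar ((488.9917297363281, -130.2967529296875), (25.772130966186523, 265.59698486328125), 52.68132400512695) 0.08760092752778771 [ 0.57230989 -0.19435827]
clayS [ 15  41 136]
clayS 811 foot ((480.13446044921875, -220.52532958984375), (93.0880126953125, 371.61590576171875), 47.14906311035156) | bar ((479.2476501464844, -199.6717529296875), (34.25303649902344, 346.1459045410156), 42.24520492553711) 0.09297608110124692 [ 0.57473583 -0.3045399 ]
clayL [ 17  27 178]
clayL 1104 foot ((435.4925842285156, -140.96902465820312), (99.54419708251953, 175.08673095703125), 6.896931171417236) | bar ((405.82489013671875, -137.30718994140625), (37.90458297729492, 161.58128356933594), 34.58564758300781) 0.07269187177587248 [ 0.44110876 -0.18898586]
```

```bash
cat >> h.py <<'E'
def case(s,u,v,r=36,smin=45,verbose=False):
    """foot rect centre (mm), size, and axis angle toward notch, from silhouette at z=.008; bar centre at z=.058"""
    hsv=cv2.cvtColor(s["pixels"],cv2.COLOR_BGR2HSV)
    m=np.zeros((480,640),np.uint8); sl=np.s_[max(v-r,0):v+r,u-r:u+r]
    m[sl]=((hsv[sl][...,1]>smin)|(hsv[sl][...,2]>150))*255
    m=cv2.morphologyEx(m,cv2.MORPH_OPEN,np.ones((3,3),np.uint8))
    n,l,st,ce=cv2.connectedComponentsWithStats(m)
    k=1+np.argmin([np.hypot(*(ce[i]-(u,v)))-st[i,4]*0.02 for i in range(1,n)])
    mm=(l==k).astype(np.uint8)
    cs,_=cv2.findContours(mm,cv2.RETR_EXTERNAL,cv2.CHAIN_APPROX_NONE)
    c=max(cs,key=cv2.contourArea)[:,0,:]
    W=ray(s,c,.008)[:,:2]*1000
    (cx,cy),(w,h),a=cv2.minAreaRect(W.astype(np.float32))
    if w<h: w,h=h,w; a+=90
    ax=np.radians(a)
    # filled points relative
    vv,uu=np.nonzero(mm); Q=ray(s,np.c_[uu,vv],.008)[:,:2]*1000-(cx,cy)
    d=np.array([np.cos(ax),np.sin(ax)]); nrm=np.array([-d[1],d[0]])
    x=Q@d; y=Q@nrm
    cnt=lambda sg:((sg*x>w/2-13)&(sg*x<w/2-3)&(abs(y)<6)).sum()
    return dict(c=(cx,cy),size=(w,h),ang=np.degrees(ax),cnt=(cnt(1),cnt(-1)),pix=st[k,4])
E
python3 - <<'E'
from h import *
s=vision.snapshot("top"); hsv=cv2.cvtColor(s["pixels"],cv2.COLOR_BGR2HSV)
print(hsv[240,340],hsv[195,320],hsv[225,385])
R,t=s["R"],s["t"]; print("cam",-R.T@t)
for n,(u,v) in dict(sage=(323,213),sand=(386,215),clayS=(435,214),clayL=(383,274)).items():
  for sm in(30,45,60): 
    d=case(s,u,v,smin=sm); print(n,sm,np.round(d["c"],1),np.round(d["size"],1),round(d["ang"],1),d["cnt"],d["pix"])
E
```

```text
[135   5 108] [ 43  49 135] [ 19  71 151]
cam [ 0.37556816 -0.06003597  1.05840947]
sage 30 [582.2 -50.5] [95.9 63.9] 30.7 (np.int64(21), np.int64(0)) 1018
sage 45 [583.1 -50.2] [89.3 57.9] 30.5 (np.int64(8), np.int64(0)) 553
sage 60 [597.3 -43.9] [50.8 24.3] 53.5 (np.int64(17), np.int64(17)) 140
sand 30 [ 578.7 -198.6] [99.9 67.7] 119.5 (np.int64(23), np.int64(0)) 1156
sand 45 [ 578.6 -198.6] [97.7 65.6] 119.5 (np.int64(22), np.int64(0)) 1054
sand 60 [ 578.1 -198.6] [94.6 62.3] 119.5 (np.int64(22), np.int64(0)) 936
clayS 30 [ 582.7 -313.4] [76.8 68.6] 174.0 (np.int64(22), np.int64(5)) 918
clayS 45 [ 582.  -313.6] [74.9 67.6] 174.0 (np.int64(22), np.int64(5)) 835
clayS 60 [ 582.2 -313.3] [73.9 65.4] 173.6 (np.int64(23), np.int64(5)) 771
clayL 30 [ 441.9 -191.5] [98.9 67. ] 0.1 (np.int64(4), np.int64(20)) 1240
clayL 45 [ 442.6 -190.6] [96.5 66.3] 0.9 (np.int64(0), np.int64(24)) 1197
clayL 60 [ 442.3 -191.5] [96.7 62.4] 0.1 (np.int64(0), np.int64(20)) 1117
```

```bash
python3 - <<'E'
from h import *
from scipy.optimize import least_squares
s=vision.snapshot("top"); hsv=cv2.cvtColor(s["pixels"],cv2.COLOR_BGR2HSV).astype(int)
H,S,V=hsv[...,0],hsv[...,1],hsv[...,2]
m=((H>90)&(H<120)&(S>80)).astype(np.uint8); m[:165]=0;m[290:]=0;m[:,:115]=0;m[:,300:]=0
n,l,st,ce=cv2.connectedComponentsWithStats(m)
big=None;rb=[]
for i in range(1,n):
    if st[i,4]>100: big=i
    elif st[i,4]>4:
        w=S*(l==cv2.dilate((l==i).astype(np.uint8),np.ones((3,3))) ) if 0 else (cv2.dilate((l==i).astype(np.uint8),np.ones((3,3)))>0)*np.clip(S-30,0,None)
        vv,uu=np.mgrid[0:480,0:640]; c=((uu*w).sum()/w.sum(),(vv*w).sum()/w.sum())
        rb.append((ray(s,c,.050)[0,:2]*1000,c,st[i,4]))
for r in rb: print(np.round(r[0],1),np.round(r[1],1),r[2])
vv,uu=np.nonzero(l==big); W=ray(s,np.c_[uu,vv],.067)[:,:2]*1000
print("rail",cv2.minAreaRect(W.astype(np.float32)))
# order: sort
B=np.array([r[0] for r in rb])
# rows: model rack frame coords: large y=+p,0,-p ; x: A+46,A-46,A-46 ; small x: C-34,C+34,C+34
def f(q,asg):
    x0,y0,th,p,C=q; A=0
    M=np.array([[46,p],[-46,0],[-46,-p],[C-34,p],[C+34,0],[C+34,-p]])
    R=np.array([[np.cos(th),-np.sin(th)],[np.sin(th),np.cos(th)]])
    return (M@R.T+(x0,y0)),M,R
from scipy.optimize import linear_sum_assignment
def res(q):
    X,_,_=f(q,0); D=np.linalg.norm(X[:,None]-B[None],axis=2); i,j=linear_sum_assignment(D**2)
    return (X-B[j]).ravel()
g=least_squares(res,[570,190,-0.1,80,-96])
print(np.round(g.x,3),np.round(res(g.x).reshape(-1,2),1))
x0,y0,th,p,C=g.x; R=np.array([[np.cos(th),-np.sin(th)],[np.sin(th),np.cos(th)]])
for nm,c in dict(LL=(0,p),LM=(0,0),LR=(0,-p),SL=(C,p),SM=(C,0),SR=(C,-p)).items(): print(nm,np.round(R@c+(x0,y0),1))
print(np.degrees(th))
# knob
P=cloud(s)
cv2.imwrite("pics/knob.png",cv2.resize(s["pixels"][205:265,115:175],None,fx=9,fy=9,interpolation=cv2.INTER_CUBIC))
print(np.round(P[225:246:3,130:160:3,2]*1000).astype(int))
E
```

```text
[636.3 252.3] [190.1 184.7] 15
[537.5 179.4] [219.8 227.8] 12
[529.7  98. ] [255.7 231.8] 12
[514.4 181.6] [218.3 237.9] 13
[506.8 100. ] [254.5 241.9] 14
[454.4 269.5] [177.7 263.9] 14
rail ((644.474853515625, 169.43264770507812), (255.60968017578125, 10.560746192932129), 85.08412170410156)
[ 5.83073e+02  1.75148e+02 -9.30000e-02  8.18730e+01 -1.02946e+02] [[ 0.2  0. ]
 [-0.2  0. ]
 [-0.  -0.1]
 [-0.1 -0.1]
 [ 0.  -0.1]
 [ 0.   0.1]]
LL [590.7 256.7]
LM [583.1 175.1]
LR [575.5  93.6]
SL [488.2 266.2]
SM [480.6 184.7]
SR [473.  103.2]
-5.341394829916776
[[43 42 81 78 74 59 49 52 48 42]
 [42 49 79 81 71 58 48 51 48 40]
 [49 49 78 80 73 58 52 51 51 40]
 [50 52 80 80 67 52 51 51 52 45]
 [49 51 84 78 65 49 50 50 50 41]
 [44 79 79 78 58 48 48 50 48 40]
 [39 80 78 73 58 49 53 45 43 42]]
```

View pics/knob.png

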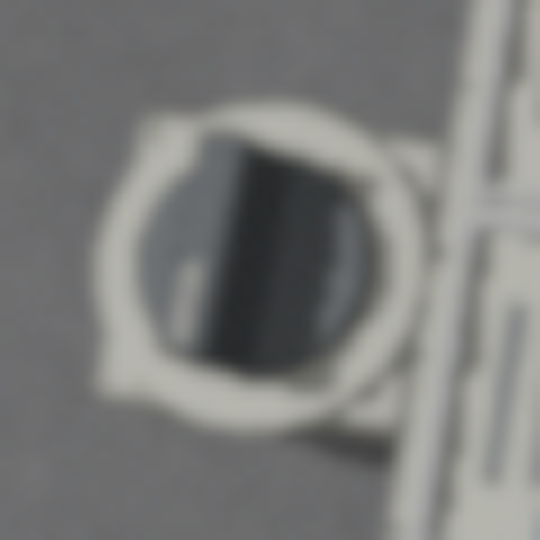

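```bash
cat >> h.py <<'E'
from scipy.spatial.transform import Rotation as Ro
def pose():
    s=ctrl.sense(); return s["position"],Ro.from_quat(s["tcp_rot"]),s
def jyaw(R): y=R.as_matrix()[:,1]; return np.degrees(np.arctan2(y[1],y[0]))
def plan(wps,half=None):
    """wps: list of (x,y,z in mm, jaw yaw deg or None). prints travel cm, twist rad relative to present pose"""
    p,R,s=pose(); M=R.as_matrix(); y0=jyaw(R)
    print("t %.2f tcp"%s["t"],np.round(p*1000,1),"jyaw %.1f"%y0,"q",np.round(s["joint_positions"],2),"open %.3f"%s["opening"],"F",np.round(s["contact_force"],1),"xax",np.round(M[:,0],3))
    for x,y,z,a in wps:
        d=M.T@(np.array([x,y,z])/1000-p)*100
        tw=0 if a is None else -np.radians((a-y0+180)%360-180)
        print("travel",np.round(d,2).tolist(),"twist %.3f"%tw)
E
python3 - <<'E'
from h import *
plan([(442.2,-191,150,90),(442.2,-191,150,-90),(442.2,-191,34,90)])
E
```

```text
t 0.25 tcp [ 179.1 -519.8  204.9] jyaw -71.0 q [-1.34  0.09  1.37  0.    1.68 -0.1 ] open 0.999 F [-0.8  0.1  0.1] xax [-0.     0.001 -1.   ]
travel [5.52, -22.51, -35.58] twist -2.810
travel [5.52, -22.51, -35.58] twist 0.332
travel [17.12, -22.5, -35.58] twist -2.810
```

>>> apply_moves --claw '[120,120,120,120,120,120,120,120,120,120,120]' --pt "1 -3 -5" --pt "2 -6 -10" --pt "3 -9.5 -15" --pt "4 -13 -20" --pt "5 -16 -25" --pt "5.5 -19 -30" --pt "5.5 -22.5 -35.6" --pt "5.5 -22.5 -35.6" --pt "5.5 -22.5 -35.6" --pt "5.5 -22.5 -35.6" --pt "5.5 -22.5 -35.6" --twist '[0.1,0.2,0.3,0.332,0.332,0.332,0.332,0.332,0.332,0.332,0.332]' --squeeze 20

```text
t: 1.62
position: [0.4417, -0.1923, 0.1502]
tcp_rot: [-0.707, 0.001, 0.707, 0.001]
contact_force: [-0.1, -0.2, -0.1]
opening: 0.527
```

```bash
python3 - <<'E'
from h import *
s=vision.snapshot("scene");cv2.imwrite("pics/s1.png",s["pixels"][140:340,180:400].repeat(3,0).repeat(3,1)[:600])
s=vision.snapshot("top");cv2.imwrite("pics/t1.png",s["pixels"][160:360,260:470].repeat(3,0).repeat(3,1)[:600])
plan([(442.2,-191,90,-89.7),(442.2,-191,34,-89.7)])
E
```

```text
t 1.73 tcp [ 441.8 -192.   150.3] jyaw -90.1 q [-0.53 -0.05  1.62  0.    1.57  1.04] open 0.529 F [ 0.   0.6 -0.4] xax [-0.     0.001 -1.   ]
travel [6.03, -0.1, -0.04] twist -0.008
travel [11.63, -0.09, -0.04] twist -0.008
```

View pics/t1.png

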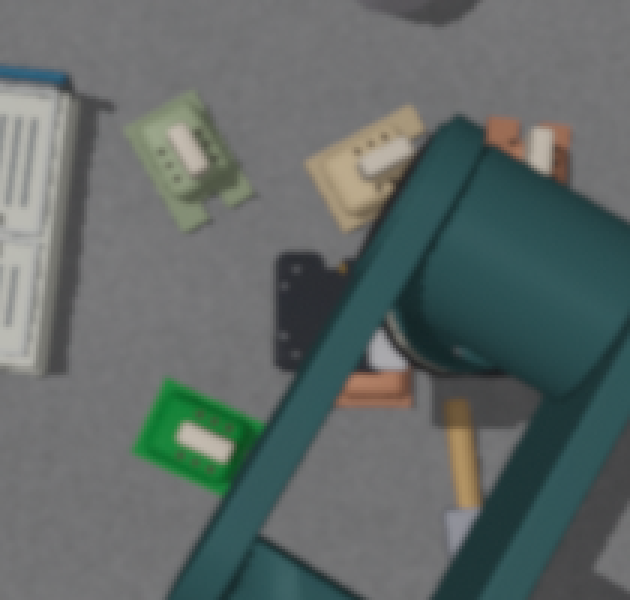

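View pics/s1.png

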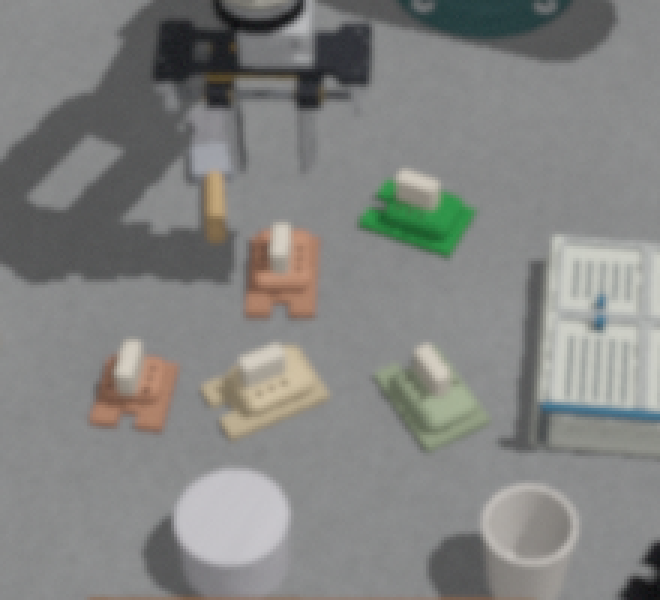

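The fingers are above the large clay case's bar and the brush is clear of them. Lowering and gripping.

>>> apply_moves --claw '[120,120,120,120,120,200,200,200,200]' --pt "4 -0.1 0" --pt "8 -0.1 0" --pt "10.5 -0.1 0" --pt "11.6 -0.1 0" --pt "11.6 -0.1 0" --pt "11.6 -0.1 0" --pt "11.6 -0.1 0" --pt "11.6 -0.1 0" --pt "11.6 -0.1 0" --twist '[0,0,0,0,0,0,0,0,0]' --squeeze 25

```text
t: 2.85
position: [0.442, -0.191, 0.0346]
tcp_rot: [0.707, -0.001, -0.707, -0.001]
contact_force: [-0.3, 0.4, -0.0]
opening: 0.216
```

```bash
python3 - <<'E'
from h import *
# seat LL deck z=40
plan([(442.2,-191,120,-89.7),(590.7,256.7,130,-95.3),(590.7,256.7,95,-95.3)])
E
```

```text
t 2.85 tcp [ 442.  -191.    34.6] jyaw -90.1 q [-0.53  0.04  1.77  0.    1.33  1.05] open 0.216 F [-0.3  0.4 -0. ] xax [ 0.  0. -1.]
travel [-8.54, -0.0, -0.02] twist -0.007
travel [-9.51, -44.81, -14.77] twist 0.090
travel [-6.01, -44.81, -14.77] twist 0.090
```

>>> apply_moves --claw '[210,210,210,210,210,210]' --pt "0 0 0" --pt "0 0 0" --pt "-3 0 0" --pt "-7 0 0" --pt "-9.5 0 0" --pt "-9.5 0 0" --twist '[0,0,0,0,0,0]' --squeeze 25

```text
t: 3.6
position: [0.4434, -0.1918, 0.1319]
tcp_rot: [0.709, -0.002, -0.705, -0.0]
contact_force: [0.0, -0.0, 0.3]
opening: 0.175
```

```bash
python3 - <<'E'
from h import *
s=vision.snapshot("scene");cv2.imwrite("pics/s2.png",s["pixels"][100:300,180:400].repeat(3,0).repeat(3,1)[:600])
plan([(590.7,256.7,130,-95.3),(590.7,256.7,95,-95.3)])
E
```

```text
t 3.65 tcp [ 442.3 -191.2  130. ] jyaw -90.1 q [-0.53 -0.04  1.65  0.    1.53  1.05] open 0.179 F [ 0.3 -0.2 -1. ] xax [ 0.002 -0.    -1.   ]
travel [0.01, -44.82, -14.74] twist 0.090
travel [3.51, -44.82, -14.73] twist 0.090
```

View pics/s2.png

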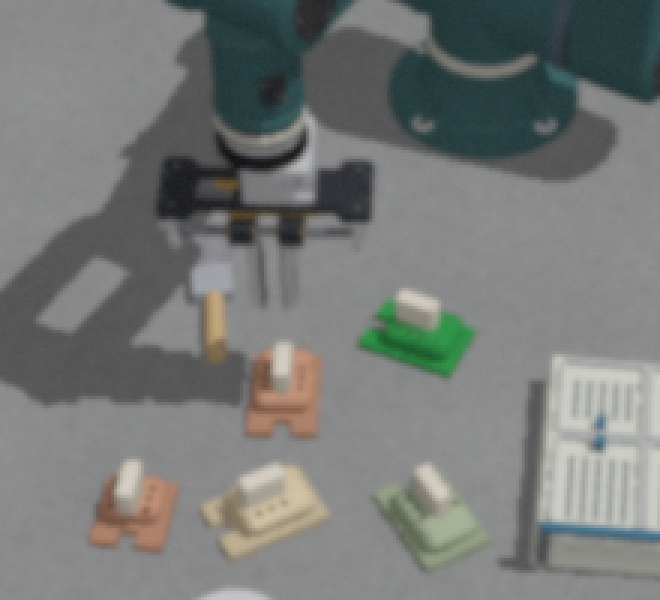

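The fingers stopped at 210 counts, a 16.5 mm opening, so they never gripped and the case stayed on the dresser. I'll lower again with fuller closure.

>>> apply_moves --claw '[150,140,130,130,130,130,255,255,255,255,255]' --pt "0 0 0" --pt "0 0 0" --pt "2 0 0" --pt "6 0 0" --pt "9.6 0 0" --pt "9.6 0 0" --pt "9.6 0 0" --pt "9.6 0 0" --pt "9.6 0 0" --pt "9.6 0 0" --pt "9.6 0 0" --twist '[0,0,0,0,0,0,0,0,0,0,0]' --squeeze 25

```text
t: 5.03
position: [0.4426, -0.1911, 0.0342]
tcp_rot: [0.708, -0.001, -0.706, -0.001]
contact_force: [-0.7, 0.0, 1.8]
opening: 0.174
```

>>> apply_moves --claw '[255,255,255,255,255]' --pt "0 0 0" --pt "-3 0 0" --pt "-7 0 0" --pt "-9.5 0 0" --pt "-9.5 0 0" --twist '[0,0,0,0,0]'

```text
t: 5.65
position: [0.4437, -0.192, 0.1313]
tcp_rot: [0.709, -0.002, -0.705, 0.0]
contact_force: [-0.3, 1.0, 0.1]
opening: 0.169
```

```bash
python3 - <<'E'
from h import *
s=vision.snapshot("scene");cv2.imwrite("pics/s3.png",s["pixels"][100:300,180:400].repeat(3,0).repeat(3,1)[:600])
plan([(590.7,256.7,130,-95.3),(590.7,256.7,95,-95.3)])
E
```

```text
t 5.70 tcp [ 442.6 -191.3  129.3] jyaw -90.1 q [-0.53 -0.04  1.65  0.    1.53  1.05] open 0.171 F [ 0.6  0.  -1. ] xax [ 0.003 -0.001 -1.   ]
travel [-0.06, -44.84, -14.71] twist 0.090
travel [3.44, -44.84, -14.7] twist 0.090
```

View pics/s3.png

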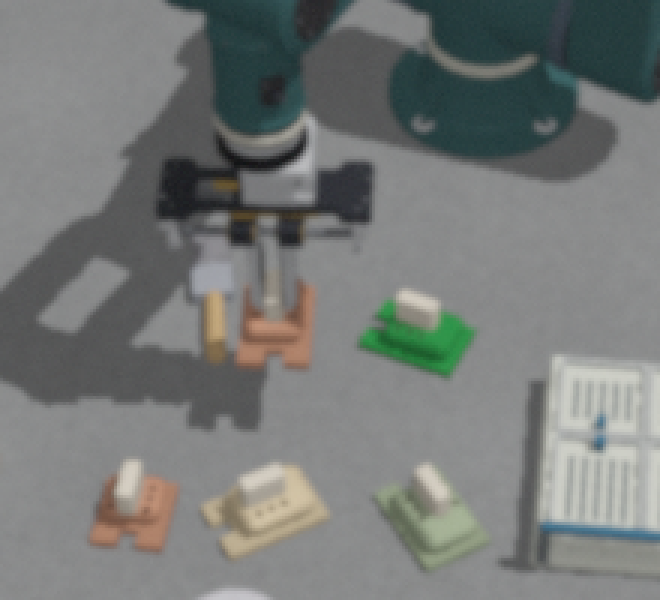

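>>> apply_moves --claw '[255,255,255,255,255,255,255,255,255,255,255,255]' --pt "0 -4 -1.3" --pt "0 -9 -3" --pt "0 -14 -4.6" --pt "0 -19 -6.2" --pt "0 -24 -7.9" --pt "0 -29 -9.5" --pt "0 -34 -11.2" --pt "0 -39 -12.8" --pt "0 -43 -14.1" --pt "0 -44.8 -14.7" --pt "0 -44.8 -14.7" --pt "0 -44.8 -14.7" --twist '[0.01,0.02,0.03,0.04,0.05,0.06,0.07,0.08,0.09,0.09,0.09,0.09]'

```text
t: 7.2
position: [0.5903, 0.2547, 0.1288]
tcp_rot: [0.707, -0.034, -0.706, -0.032]
contact_force: [0.3, -0.0, -0.4]
opening: 0.17
```

```bash
python3 - <<'E'
from h import *
s=vision.snapshot("scene");cv2.imwrite("pics/s4.png",s["pixels"][100:300,320:520].repeat(3,0).repeat(3,1)[:600])
s=vision.snapshot("top");cv2.imwrite("pics/t4.png",s["pixels"][100:300,100:300].repeat(3,0).repeat(3,1)[:600])
plan([(590.7,256.7,95,-95.3),(590.7,256.7,77,-95.3)])
E
```

```text
t 7.30 tcp [590.5 254.7 129.5] jyaw -95.4 q [ 0.32  0.32  1.25 -0.    1.57  1.99] open 0.170 F [-0.3  0.5 -0.5] xax [ 0.003 -0.001 -1.   ]
travel [3.45, -0.2, 0.01] twist -0.002
travel [5.25, -0.21, 0.02] twist -0.002
```

View pics/s4.png

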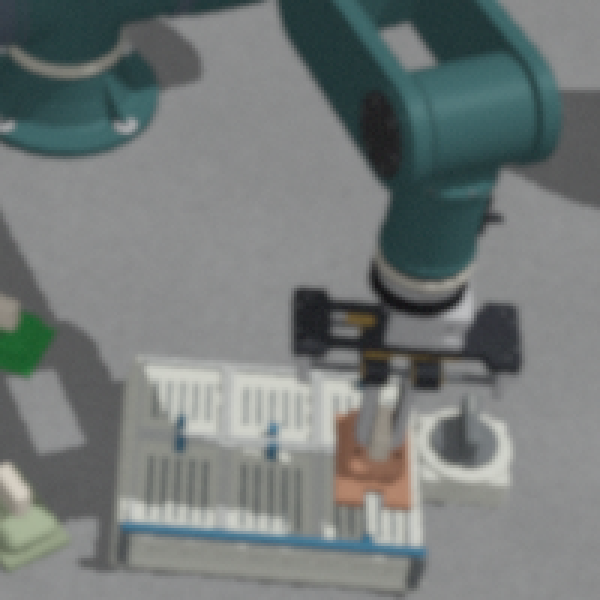

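View pics/t4.png

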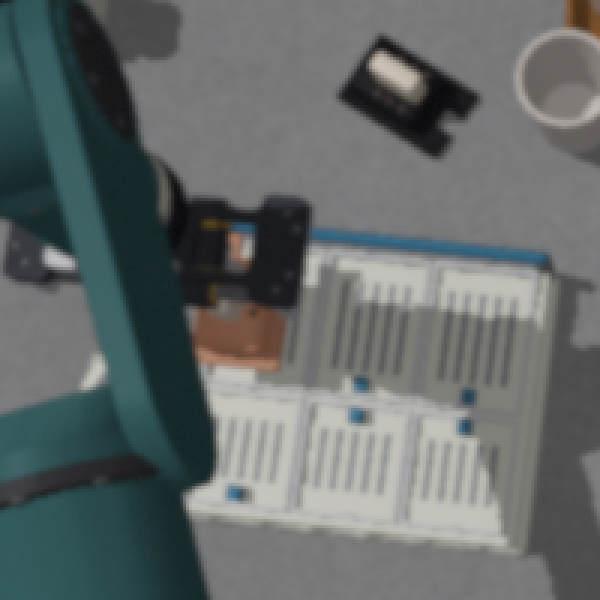

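>>> apply_moves --claw '[255,255,255,255,255,255,255,255]' --pt "0 -0.2 0" --pt "2 -0.2 0" --pt "3.5 -0.2 0" --pt "4.2 -0.2 0" --pt "4.7 -0.2 0" --pt "5.2 -0.2 0" --pt "5.4 -0.2 0" --pt "5.4 -0.2 0" --twist '[0,0,0,0,0,0,0,0]'

```text
t: 8.3
position: [0.591, 0.2567, 0.0756]
tcp_rot: [0.707, -0.034, -0.705, -0.033]
contact_force: [0.3, -0.1, -1.1]
opening: 0.17
```

```bash
python3 - <<'E'
from h import *
s=vision.snapshot("scene");cv2.imwrite("pics/s5.png",s["pixels"][150:350,320:520].repeat(3,0).repeat(3,1)[:600])
plan([])
E
```

```text
t 8.35 tcp [591.1 256.7  75.8] jyaw -95.4 q [ 0.32  0.35  1.32 -0.    1.47  1.99] open 0.168 F [ 0.1  0.3 -1.3] xax [ 0.003 -0.001 -1.   ]
```

View pics/s5.png

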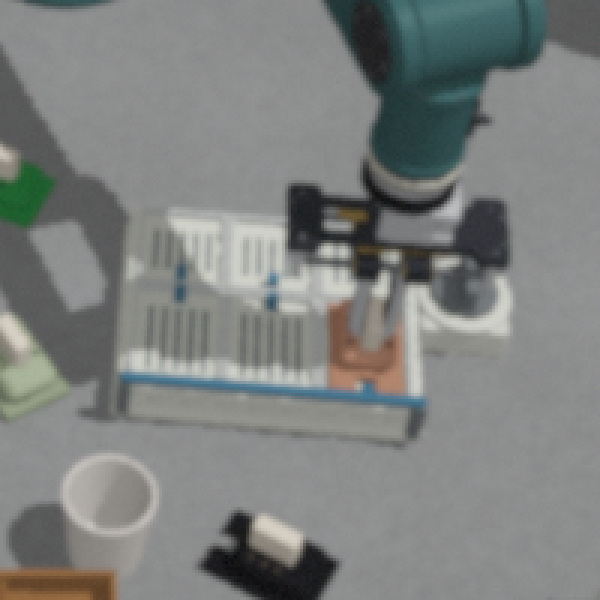

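The clay case is down over the rib at LL. Releasing and rising, then looking before the next pick.

>>> apply_moves --claw '[230,180,130,130,130,130,130]' --pt "0 0 0" --pt "0 0 0" --pt "0 0 0" --pt "0 0 0" --pt "-3 0 0" --pt "-7 0 0" --pt "-8 0 0" --twist '[0,0,0,0,0,0,0]'

```text
t: 9.22
position: [0.5925, 0.2574, 0.1597]
tcp_rot: [0.71, -0.033, -0.703, -0.034]
contact_force: [-0.7, 1.2, -0.0]
opening: 0.491
```

```bash
python3 - <<'E'
from h import *
s=vision.snapshot("top")
for n,(u,v) in dict(sage=(323,213),sand=(386,215),clayS=(435,214)).items():
    d=case(s,u,v,smin=30 if n=="sage" else 45); print(n,np.round(d["c"],1),np.round(d["size"],1),round(d["ang"],1),d["cnt"],d["pix"])
plan([(582.2,-50.5,130,-59.3),(582.2,-50.5,34,-59.3)])
E
```

```text
sage [582.6 -50.9] [95.7 63.8] 30.5 (np.int64(22), np.int64(0)) 1016
sand [ 578.7 -198.7] [97.4 65.6] 119.5 (np.int64(22), np.int64(0)) 1065
clayS [ 582.  -313.7] [74.9 67.4] 173.9 (np.int64(22), np.int64(7)) 853
t 9.28 tcp [592.2 257.3 159.3] jyaw -95.4 q [ 0.32  0.31  1.21 -0.    1.62  1.99] open 0.489 F [-0.   0.4  0.6] xax [ 0.009  0.001 -1.   ]
travel [2.9, 30.74, -1.86] twist -0.630
travel [12.5, 30.76, -1.78] twist -0.630
```

>>> apply_moves --claw '[130,130,130,130,130,130,130,130,130,130,130]' --pt "0 5 -0.3" --pt "0 10 -0.6" --pt "1 15 -0.9" --pt "1 20 -1.2" --pt "1 25 -1.5" --pt "1 29 -1.8" --pt "2 30.7 -1.8" --pt "4 30.75 -1.8" --pt "7 30.75 -1.8" --pt "7 30.75 -1.8" --pt "7 30.75 -1.8" --twist '[-0.1,-0.2,-0.3,-0.4,-0.5,-0.6,-0.63,-0.63,-0.63,-0.63,-0.63]'

```text
t: 10.65
position: [0.5818, -0.0504, 0.0889]
tcp_rot: [0.685, 0.187, -0.679, 0.188]
contact_force: [-0.4, -0.8, 0.6]
opening: 0.492
```

```bash
python3 - <<'E'
from h import *
s=vision.snapshot("scene");cv2.imwrite("pics/s6.png",s["pixels"][150:350,260:480].repeat(3,0).repeat(3,1)[:600])
plan([(582.4,-50.7,34.3,-59.4)])
E
```

```text
t 10.70 tcp [582.4 -50.5  89.8] jyaw -59.3 q [-0.18  0.21  1.47  0.    1.46  0.85] open 0.488 F [ 0.2 -0.3 -0. ] xax [ 0.01  0.   -1.  ]
travel [5.55, -0.01, 0.07] twist 0.002
```

View pics/s6.png

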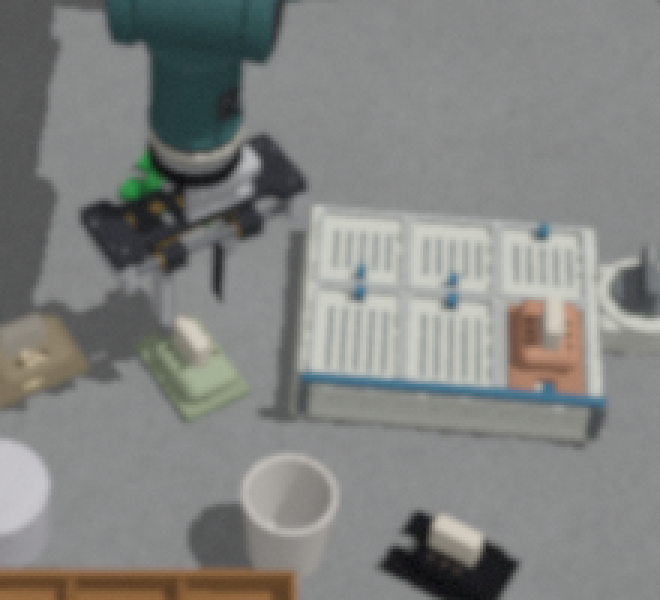

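The clay case sits over its rib at (548,385) in the crop. Gripping sage.

>>> apply_moves --claw '[130,130,130,130,255,255,255,255,255,255]' --pt "2 0 0" --pt "4.5 0 0" --pt "5.55 0 0" --pt "5.55 0 0" --pt "5.55 0 0" --pt "5.55 0 0" --pt "5.55 0 0" --pt "5.55 0 0" --pt "5.55 0 0" --pt "5.55 0 0" --twist '[0,0,0,0,0,0,0,0,0,0]'

```text
t: 11.95
position: [0.5834, -0.0505, 0.0349]
tcp_rot: [0.686, 0.186, -0.678, 0.188]
contact_force: [-0.3, -0.1, 3.4]
opening: 0.169
```

>>> apply_moves --claw '[255,255,255,255,255]' --pt "-1 0 0" --pt "-4 0 0" --pt "-8 0 0" --pt "-9.5 0 0" --pt "-9.5 0 0" --twist '[0,0,0,0,0]'

```text
t: 12.58
position: [0.5829, -0.0506, 0.1308]
tcp_rot: [0.686, 0.186, -0.677, 0.189]
contact_force: [-0.7, 1.4, -2.2]
opening: 0.168
```

```bash
python3 - <<'E'
from h import *
s=vision.snapshot("scene");cv2.imwrite("pics/s7.png",s["pixels"][120:320,260:480].repeat(3,0).repeat(3,1)[:600])
plan([(583.1,175.1,130,-95.3),(583.1,175.1,75.5,-95.3)])
E
```

```text
t 12.62 tcp [581.9 -50.5 129.1] jyaw -59.3 q [-0.19  0.18  1.42  0.    1.53  0.85] open 0.167 F [ 0.8 -0.1 -2.4] xax [ 0.01  0.   -1.  ]
travel [-0.08, -19.33, -11.63] twist 0.629
travel [5.37, -19.36, -11.58] twist 0.629
```

View pics/s7.png

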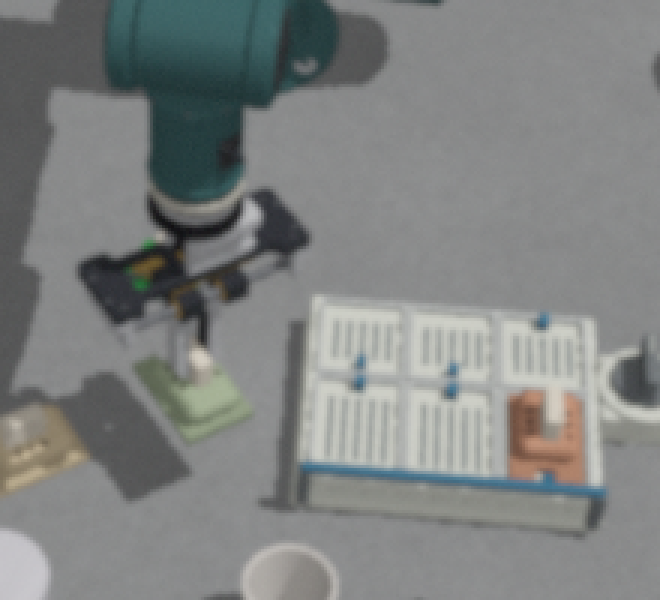

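>>> apply_moves --claw '[255,255,255,255,255,255,255,255,255]' --pt "0 -3 -2" --pt "0 -7 -4.2" --pt "0 -11 -6.6" --pt "0 -15 -9" --pt "0 -18 -10.8" --pt "0 -19.35 -11.6" --pt "0 -19.35 -11.6" --pt "0 -19.35 -11.6" --pt "0 -19.35 -11.6" --twist '[0.12,0.24,0.36,0.48,0.6,0.63,0.63,0.63,0.63]'

```text
t: 13.75
position: [0.5827, 0.174, 0.1287]
tcp_rot: [0.71, -0.033, -0.703, -0.034]
contact_force: [0.0, -0.6, -1.7]
opening: 0.168
```

```bash
python3 - <<'E'
from h import *
s=vision.snapshot("scene");cv2.imwrite("pics/s8.png",s["pixels"][120:320,320:520].repeat(3,0).repeat(3,1)[:600])
plan([(583.1,175.1,75,-95.3)])
E
```

```text
t 13.80 tcp [582.8 174.1 128.9] jyaw -95.4 q [ 0.2   0.23  1.35 -0.    1.54  1.86] open 0.168 F [ 0.7 -0.3 -1.7] xax [ 0.01  0.   -1.  ]
travel [5.39, -0.1, 0.03] twist -0.003
```

View pics/s8.png

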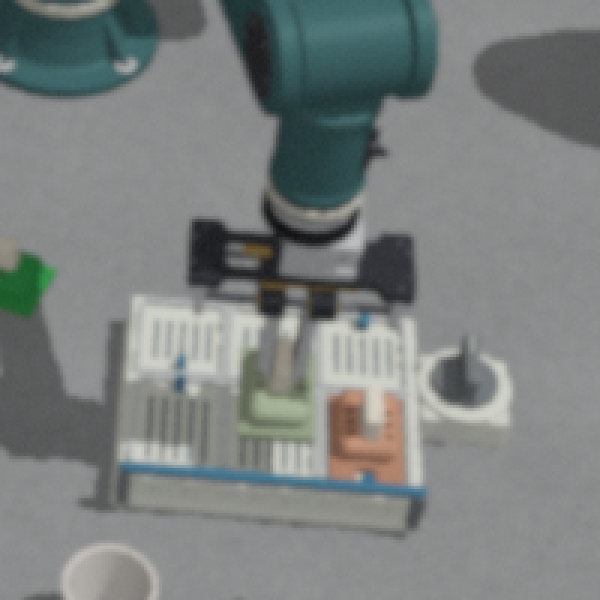

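>>> apply_moves --claw '[255,255,255,255,255,255,255,255]' --pt "1.5 -0.1 0" --pt "3 -0.1 0" --pt "4 -0.1 0" --pt "4.5 -0.1 0" --pt "5 -0.1 0" --pt "5.4 -0.1 0" --pt "5.4 -0.1 0" --pt "5.4 -0.1 0" --twist '[0,0,0,0,0,0,0,0]'

```text
t: 14.8
position: [0.5836, 0.1751, 0.0752]
tcp_rot: [0.71, -0.033, -0.703, -0.034]
contact_force: [0.5, -0.6, -1.6]
opening: 0.168
```

```bash
python3 - <<'E'
from h import *
plan([])
E
```

```text
t 14.80 tcp [583.6 175.1  75.2] jyaw -95.4 q [ 0.2   0.27  1.42 -0.    1.44  1.87] open 0.168 F [ 0.5 -0.6 -1.6] xax [ 0.01  0.   -1.  ]
```

>>> apply_moves --claw '[230,180,130,130,130,130,130]' --pt "0 0 0" --pt "0 0 0" --pt "0 0 0" --pt "0 0 0" --pt "-3 0 0" --pt "-7 0 0" --pt "-8 0 0" --twist '[0,0,0,0,0,0,0]'

```text
t: 15.68
position: [0.5845, 0.1755, 0.1589]
tcp_rot: [0.712, -0.033, -0.7, -0.034]
contact_force: [0.7, -0.6, 0.5]
opening: 0.488
```

```bash
python3 - <<'E'
from h import *
s=vision.snapshot("top")
for n,(u,v) in dict(sand=(386,215),clayS=(435,214)).items():
    d=case(s,u,v,smin=45); print(n,np.round(d["c"],1),np.round(d["size"],1),round(d["ang"],1),d["cnt"],d["pix"])
plan([(578.7,-198.7,130,29.5)])
E
```

```text
sand [ 578.6 -198.2] [97.1 65.7] 119.3 (np.int64(21), np.int64(0)) 1072
clayS [ 582.1 -313.7] [74.7 67.2] 173.9 (np.int64(22), np.int64(8)) 854
t 15.72 tcp [584.2 175.4 158.5] jyaw -95.4 q [ 0.2   0.22  1.31 -0.    1.59  1.87] open 0.490 F [-0.1  0.4  1.2] xax [ 0.016  0.001 -1.   ]
travel [2.8, 37.31, -2.95] twist -2.181
```

```bash
cat >> h.py <<'E'
def settle(n=4):
    for _ in range(n): vision.snapshot("top")
E
python3 - <<'E'
from h import *
settle(); plan([(578.6,-198.5,130,29.4),(578.6,-198.5,90,29.4)])
E
```

```text
t 15.93 tcp [581.7 174.9 153. ] jyaw -95.4 q [ 0.2   0.23  1.32 -0.    1.59  1.87] open 0.487 F [-0.1 -0.  -0.4] xax [ 0.007 -0.001 -1.   ]
travel [2.32, 37.2, -3.21] twist -2.179
travel [6.32, 37.2, -3.19] twist -2.179
```

>>> apply_moves --claw '[130,130,130,130,130,130,130,130,130,130,130,130]' --pt "0 3 -0.3" --pt "0 7 -0.6" --pt "0 11 -0.9" --pt "0 15 -1.3" --pt "0.5 19 -1.6" --pt "1 23 -2" --pt "1.5 27 -2.3" --pt "2 31 -2.7" --pt "2 35 -3" --pt "2.3 37 -3.2" --pt "2.3 37.2 -3.2" --pt "2.3 37.2 -3.2" --twist '[-0.18,-0.36,-0.54,-0.72,-0.9,-1.08,-1.26,-1.44,-1.62,-1.8,-1.98,-2.16]'

```text
t: 17.42
position: [0.5772, -0.1987, 0.1275]
tcp_rot: [0.362, 0.607, -0.36, 0.609]
contact_force: [-0.1, 0.5, -0.2]
opening: 0.49
```

```bash
python3 - <<'E'
from h import *
settle(3)
s=vision.snapshot("scene");cv2.imwrite("pics/s9.png",s["pixels"][150:350,200:460].repeat(3,0).repeat(3,1)[:600,:780])
plan([(578.6,-198.5,34.3,29.4)])
E
```

```text
t 17.62 tcp [ 577.8 -198.2  128.6] jyaw 28.1 q [-0.42  0.24  1.34  0.    1.55 -0.92] open 0.490 F [ 0.5  0.4 -0.9] xax [ 0.004  0.    -1.   ]
travel [9.43, 0.02, 0.05] twist -0.022
```

View pics/s9.png

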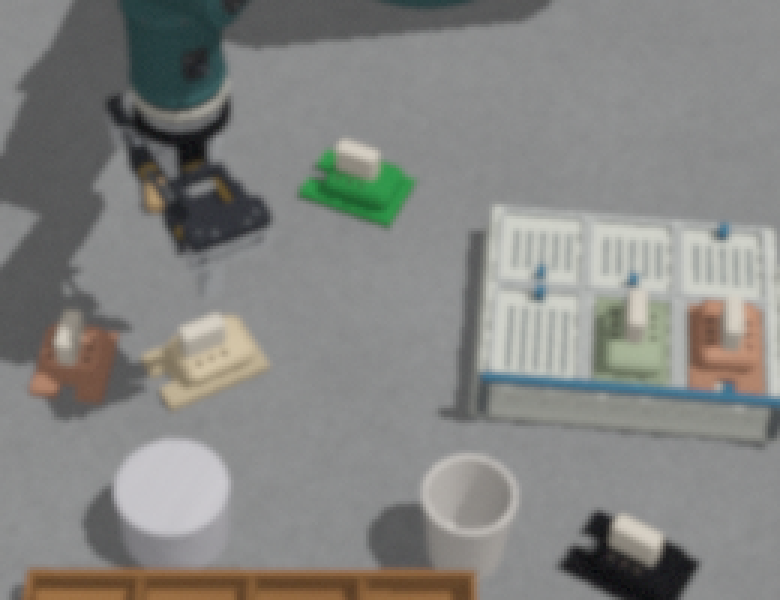

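Sage is flat over its rib. Lowering onto sand.

>>> apply_moves --claw '[130,130,130,130,130,130,255,255,255,255,255,255]' --pt "3 0 0" --pt "6 0 0" --pt "8 0 0" --pt "9.2 0 0" --pt "9.4 0 0" --pt "9.4 0 0" --pt "9.4 0 0" --pt "9.4 0 0" --pt "9.4 0 0" --pt "9.4 0 0" --pt "9.4 0 0" --pt "9.4 0 0" --twist '[-0.02,-0.02,-0.02,-0.02,-0.02,-0.02,-0.02,-0.02,-0.02,-0.02,-0.02,-0.02]'

```text
t: 19.12
position: [0.5784, -0.1982, 0.0349]
tcp_rot: [0.358, 0.609, -0.356, 0.612]
contact_force: [1.4, 0.0, 2.0]
opening: 0.166
```

>>> apply_moves --claw '[255,255,255,255,255,255]' --pt "-1 0 0" --pt "-4 0 0" --pt "-8 0 0" --pt "-9.5 0 0" --pt "-9.5 0 0" --pt "-9.5 0 0" --twist '[0,0,0,0,0,0]'

```text
t: 19.88
position: [0.5769, -0.1978, 0.1278]
tcp_rot: [0.358, 0.61, -0.357, 0.61]
contact_force: [0.8, -0.5, -0.5]
opening: 0.166
```

```bash
python3 - <<'E'
from h import *
settle(3)
s=vision.snapshot("scene");cv2.imwrite("pics/s10.png",s["pixels"][120:320,200:460].repeat(3,0).repeat(3,1)[:600,:780])
plan([(575.5,93.6,130,-95.3)])
E
```

```text
t 20.07 tcp [ 577.2 -197.9  128.1] jyaw 29.3 q [-0.42  0.25  1.34  0.    1.55 -0.94] open 0.172 F [-0.9  0.3 -0.1] xax [ 0.002  0.002 -1.   ]
travel [-0.14, 14.11, -25.5] twist 2.175
```

View pics/s10.png

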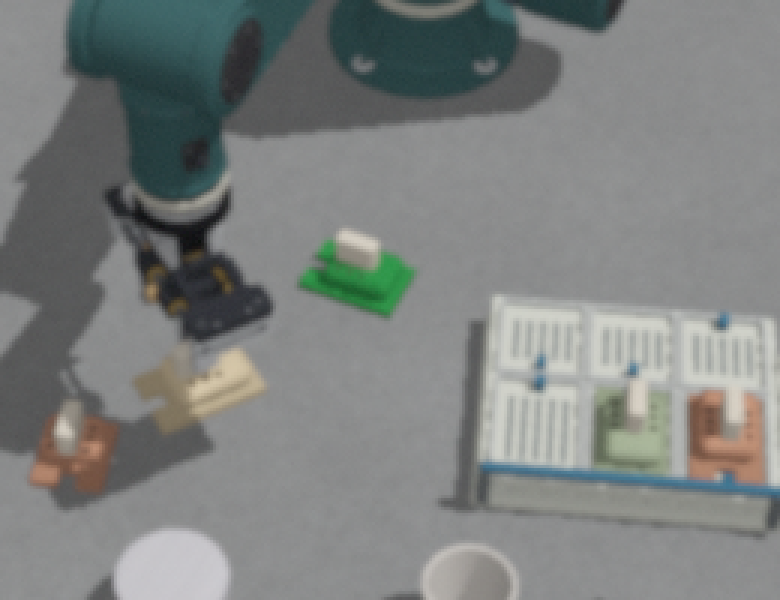

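>>> apply_moves --claw '[255,255,255,255,255,255,255,255,255,255,255,255]' --pt "0 1 -2" --pt "0 2 -4" --pt "0 3.5 -6.5" --pt "0 5 -9" --pt "0 6.5 -11.5" --pt "0 8 -14" --pt "0 9.5 -17" --pt "0 11 -20" --pt "0 12.5 -22.5" --pt "0 13.5 -24.5" --pt "0 14.1 -25.5" --pt "0 14.1 -25.5" --twist '[0.18,0.36,0.54,0.72,0.9,1.08,1.26,1.44,1.62,1.8,1.98,2.16]'

```text
t: 21.58
position: [0.575, 0.0947, 0.1278]
tcp_rot: [0.707, -0.028, -0.706, -0.03]
contact_force: [0.0, -0.0, -0.5]
opening: 0.166
```

```bash
python3 - <<'E'
from h import *
settle(3)
s=vision.snapshot("scene");cv2.imwrite("pics/s11.png",s["pixels"][120:320,300:500].repeat(3,0).repeat(3,1)[:600,:780])
plan([(575.5,93.6,75,-95.3)])
E
```

```text
t 21.77 tcp [575.2  93.5 128.1] jyaw -94.3 q [0.06 0.19 1.41 0.   1.54 1.71] open 0.169 F [-0.3 -0.4 -1. ] xax [ 0.001  0.002 -1.   ]
travel [5.31, -0.01, -0.03] twist 0.017
```

View pics/s11.png

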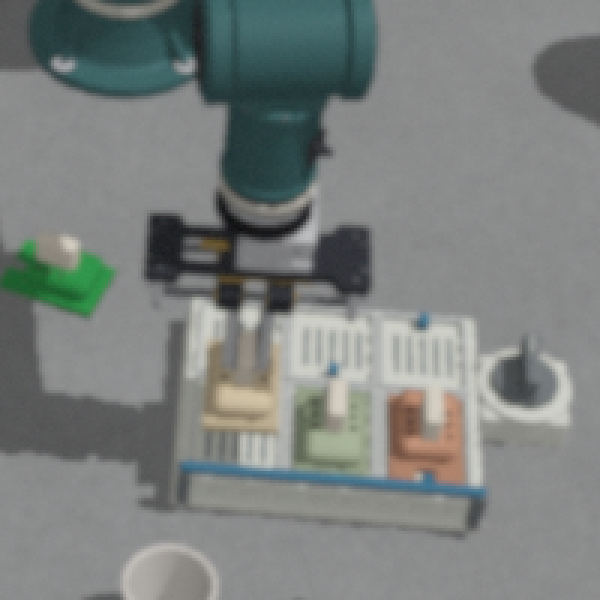

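>>> apply_moves --claw '[255,255,255,255,255,255,255,255]' --pt "1.5 0 0" --pt "3 0 0" --pt "4 0 0" --pt "4.5 0 0" --pt "5 0 0" --pt "5.3 0 0" --pt "5.3 0 0" --pt "5.3 0 0" --twist '[0.017,0.017,0.017,0.017,0.017,0.017,0.017,0.017]'

```text
t: 22.78
position: [0.5754, 0.0936, 0.0754]
tcp_rot: [0.707, -0.032, -0.706, -0.033]
contact_force: [0.4, -0.1, -1.2]
opening: 0.17
```

>>> apply_moves --claw '[230,180,130,130,130,130,130,130]' --pt "0 0 0" --pt "0 0 0" --pt "0 0 0" --pt "0 0 0" --pt "-3 0 0" --pt "-7 0 0" --pt "-8 0 0" --pt "-8 0 0" --twist '[0,0,0,0,0,0,0,0]'

```text
t: 23.78
position: [0.5755, 0.0935, 0.1556]
tcp_rot: [0.707, -0.032, -0.705, -0.033]
contact_force: [0.4, -0.4, 0.0]
opening: 0.49
```

```bash
python3 - <<'E'
from h import *
settle(3)
s=vision.snapshot("top")
d=case(s,435,214,smin=45); print(np.round(d["c"],1),np.round(d["size"],1),round(d["ang"],1),d["cnt"],d["pix"])
cv2.imwrite("pics/t12.png",s["pixels"][160:310,130:460].repeat(2,0).repeat(2,1))
plan([(582.1,-313.5,130,84),(582.1,-313.5,130,-96)])
E
```

```text
[ 582.  -313.6] [74.9 67.2] 174.0 (np.int64(22), np.int64(8)) 855
t 23.98 tcp [574.2  93.4 153.2] jyaw -95.3 q [0.06 0.17 1.38 0.   1.59 1.73] open 0.492 F [ 0.7  0.9 -0. ] xax [-0.002  0.001 -1.   ]
travel [2.26, 40.44, -4.53] twist -3.129
travel [2.26, 40.44, -4.53] twist 0.013
```

View pics/t12.png

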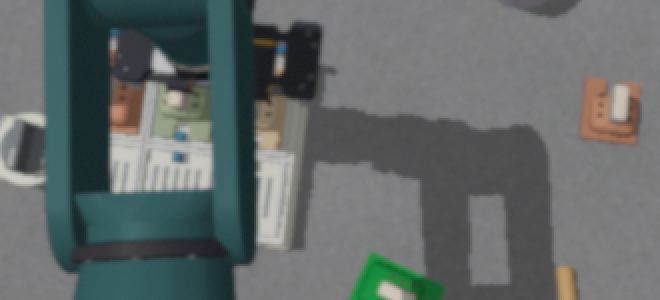

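>>> apply_moves --claw '[130,130,130,130,130,130,130,130,130,130,130]' --pt "0 4 -0.4" --pt "0 9 -1" --pt "0 14 -1.5" --pt "0 19 -2.1" --pt "0.5 24 -2.7" --pt "1 29 -3.3" --pt "1.5 34 -3.8" --pt "2 38 -4.3" --pt "2.3 40.4 -4.5" --pt "2.3 40.4 -4.5" --pt "2.3 40.4 -4.5" --twist '[0,0,0,0,0.01,0.01,0.01,0.01,0.01,0.01,0.01]'

```text
t: 25.35
position: [0.5821, -0.3115, 0.1295]
tcp_rot: [-0.705, 0.035, 0.707, 0.036]
contact_force: [0.3, 0.3, -0.5]
opening: 0.493
```

```bash
python3 - <<'E'
from h import *
settle(3)
s=vision.snapshot("scene");cv2.imwrite("pics/s13.png",s["pixels"][150:350,200:460].repeat(3,0).repeat(3,1)[:600,:780])
plan([(582.1,-313.5,34.3,-96)])
E
```

```text
t 25.55 tcp [ 582.4 -311.6  130.2] jyaw -95.7 q [-0.58  0.36  1.2   0.    1.59  1.09] open 0.488 F [ 0.4 -0.3 -0.1] xax [-0.001  0.001 -1.   ]
travel [9.59, 0.2, -0.01] twist 0.005
```

View pics/s13.png

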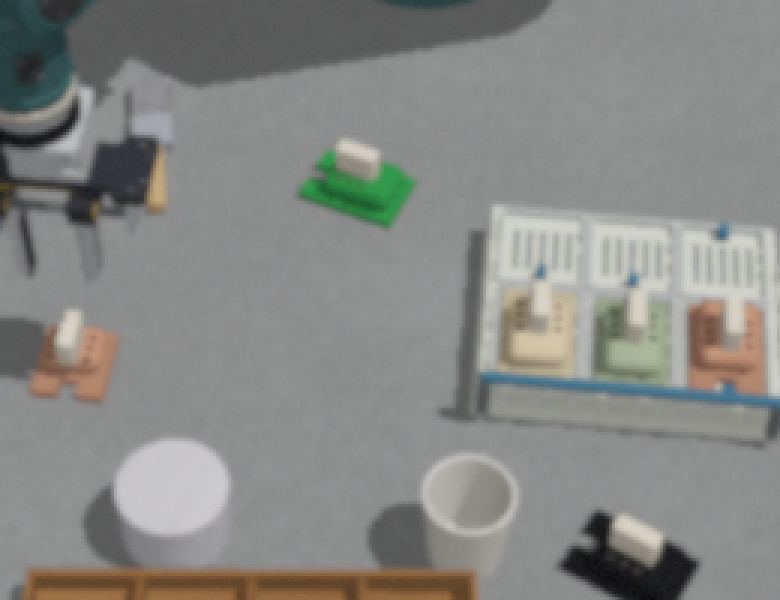

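All three large cases are seated. Gripping the small clay case.

>>> apply_moves --claw '[130,130,130,130,130,130,255,255,255,255,255,255]' --pt "3 0.2 0" --pt "6 0.2 0" --pt "8 0.2 0" --pt "9.3 0.2 0" --pt "9.6 0.2 0" --pt "9.6 0.2 0" --pt "9.6 0.2 0" --pt "9.6 0.2 0" --pt "9.6 0.2 0" --pt "9.6 0.2 0" --pt "9.6 0.2 0" --pt "9.6 0.2 0" --twist '[0,0,0,0,0,0,0,0,0,0,0,0]'

```text
t: 27.05
position: [0.5822, -0.3138, 0.0346]
tcp_rot: [-0.706, 0.035, 0.707, 0.036]
contact_force: [0.0, -0.9, 2.0]
opening: 0.166
```

>>> apply_moves --claw '[255,255,255,255,255,255]' --pt "-1 0 0" --pt "-4 0 0" --pt "-8 0 0" --pt "-10.5 0 0" --pt "-10.5 0 0" --pt "-10.5 0 0" --twist '[0,0,0,0,0,0]'

```text
t: 27.8
position: [0.5816, -0.3133, 0.138]
tcp_rot: [-0.705, 0.035, 0.707, 0.036]
contact_force: [0.6, 1.0, -1.9]
opening: 0.167
```

```bash
python3 - <<'E'
from h import *
settle(3)
s=vision.snapshot("scene");cv2.imwrite("pics/s14.png",s["pixels"][120:320,160:420].repeat(3,0).repeat(3,1)[:600,:780])
plan([(473,103.2,140,-95.3)])
E
```

```text
t 28.00 tcp [ 581.5 -313.3  137.5] jyaw -95.7 q [-0.58  0.36  1.18  0.    1.61  1.09] open 0.166 F [ 0.   0.9 -1.1] xax [-0.004  0.003 -1.   ]
travel [-0.1, -40.36, 14.96] twist -0.008
```

View pics/s14.png

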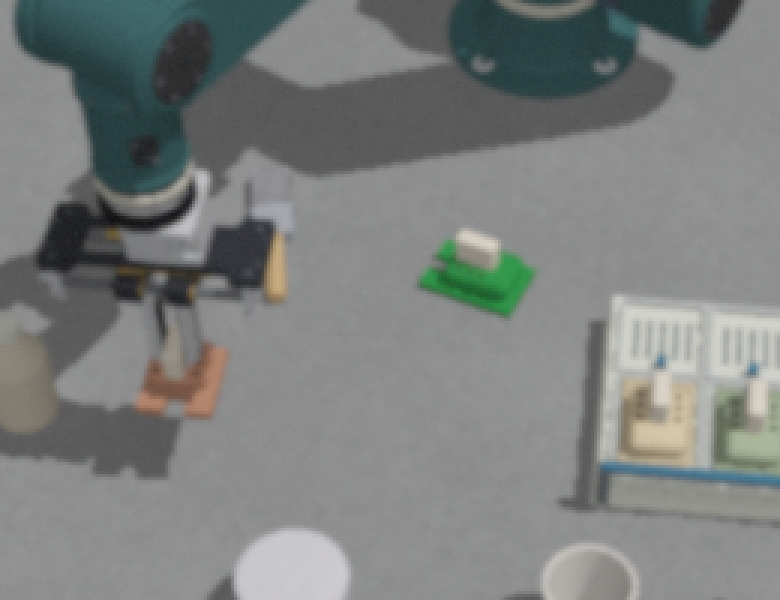

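>>> apply_moves --claw '[255,255,255,255,255,255,255,255,255,255,255,255]' --pt "0 -3 1.5" --pt "0 -7 3.5" --pt "0 -12 6" --pt "0 -17 8" --pt "0 -22 10" --pt "0 -27 12" --pt "0 -32 13.5" --pt "0 -37 14.5" --pt "0 -39.5 15" --pt "0 -40.4 15" --pt "0 -40.4 15" --pt "0 -40.4 15" --twist '[0,0,0,0,0,0,-0.01,-0.01,-0.01,-0.01,-0.01,-0.01]'

```text
t: 29.5
position: [0.4728, 0.1026, 0.1387]
tcp_rot: [-0.705, 0.032, 0.708, 0.033]
contact_force: [-0.3, -0.1, -1.6]
opening: 0.167
```

```bash
python3 - <<'E'
from h import *
settle(3)
s=vision.snapshot("scene");cv2.imwrite("pics/s15.png",s["pixels"][120:320,300:500].repeat(3,0).repeat(3,1)[:600,:780])
plan([(473,103.2,75,-95.3)])
E
```

```text
t 29.70 tcp [472.8 102.8 139. ] jyaw -95.3 q [ 0.09 -0.04  1.63  0.    1.55  1.76] open 0.169 F [-0.5 -0.3 -0.5] xax [-0.004  0.002 -1.   ]
travel [6.4, -0.03, -0.04] twist 0.001
```

View pics/s15.png

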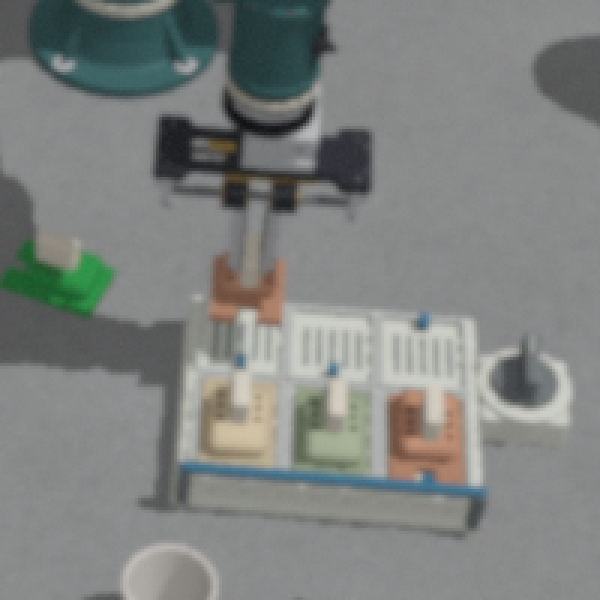

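>>> apply_moves --claw '[255,255,255,255,255,255,255,255,255]' --pt "1.5 0 0" --pt "3 0 0" --pt "4.2 0 0" --pt "5 0 0" --pt "5.5 0 0" --pt "6 0 0" --pt "6.4 0 0" --pt "6.4 0 0" --pt "6.4 0 0" --twist '[0,0,0,0,0,0,0,0,0]'

```text
t: 30.82
position: [0.4727, 0.103, 0.0752]
tcp_rot: [-0.705, 0.032, 0.708, 0.033]
contact_force: [0.4, 0.1, -1.1]
opening: 0.167
```

>>> apply_moves --claw '[230,180,130,130,130,130,130,130]' --pt "0 0 0" --pt "0 0 0" --pt "0 0 0" --pt "0 0 0" --pt "-3 0 0" --pt "-7 0 0" --pt "-9 0 0" --pt "-9 0 0" --twist '[0,0,0,0,0,0,0,0]'

```text
t: 31.82
position: [0.4743, 0.1029, 0.1672]
tcp_rot: [0.707, -0.031, -0.706, -0.033]
contact_force: [0.4, 1.0, -0.6]
opening: 0.495
```

```bash
python3 - <<'E'
from h import *
settle(2)
s=vision.snapshot("scene");cv2.imwrite("pics/s16.png",s["pixels"][150:350,300:500].repeat(3,0).repeat(3,1)[:600,:780])
# knob seat from before: rack-frame knob point
s=vision.snapshot("top");cv2.imwrite("pics/t16.png",cv2.resize(s["pixels"][160:300,115:300],None,fx=4.2,fy=4.2,interpolation=cv2.INTER_CUBIC))
a=cv2.imread("pics/top0.png")[205:265,115:175]; g=cv2.cvtColor(a,cv2.COLOR_BGR2GRAY)
print(g[10:46:2,8:50:2])
plan([])
E
```

```text
[[106 106 107 107 105 105 105 106 110 114 116 119 116 111 108 109 108 107
  108 109 108]
 [106 107 106 108 119 127 125 129 146 161 165 168 165 155 136 115 109 108
  107 107 108]
 [107 107 106 116 144 166 169 147 137 146 165 176 178 178 174 161 134 116
  116 112 111]
 [109 108 107 123 163 177 171 125 105  93  92 126 149 166 176 178 170 151
  157 157 142]
 [108 108 109 138 174 176 155 114 105  79  46  49  66  95 127 152 168 168
  152 165 154]
 [105 105 118 162 176 152 115 106 102  71  43  42  51  57  63  91 122 160
  160 143 147]
 [107 106 142 176 162 121 106 107  98  62  44  42  53  56  59  76 110 167
  173 136 129]
 [108 115 161 176 139 112 105 107  93  54  43  44  55  57  65  94  96 152
  176 149 135]
 [108 128 173 166 121 109 106 106  86  50  42  46  55  57  66  97  88 127
  172 160 141]
 [109 139 176 161 116 107 111 111  77  46  42  49  56  57  66  98  85 117
  169 161 137]
 [109 139 176 161 115 110 135 121  70  43  44  52  57  58  79 103  85 117
  169 163 161]
 [109 137 176 166 120 113 138 112  61  43  44  54  57  58  84 101  86 127
  171 159 168]
 [109 129 174 174 134 118 141  99  53  42  45  55  56  63  95  93  98 153
  174 147 170]
 [111 121 167 180 157 126 139  88  48  43  48  56  57  65  91  89 144 175
  166 144 173]
 [110 122 168 181 169 128 114  76  46  43  49  57  59  65  85 124 171 174
  138 141 174]
 [108 127 172 180 179 168 144 109  79  56  55  60  67  85 114 163 176 156
  119 147 172]
 [107 129 165 173 174 181 179 173 164 142 125 124 114 114 132 167 153 143
  145 161 171]
 [107 114 128 133 139 160 176 180 181 179 178 177 168 163 159 150 143 164
  152 168 169]]
t 32.02 tcp [472.1 102.7 163.4] jyaw -95.3 q [ 0.09 -0.05  1.59  0.    1.6   1.76] open 0.490 F [-0.4 -0.2  0.2] xax [-0.007  0.002 -1.   ]
```

View pics/s16.png

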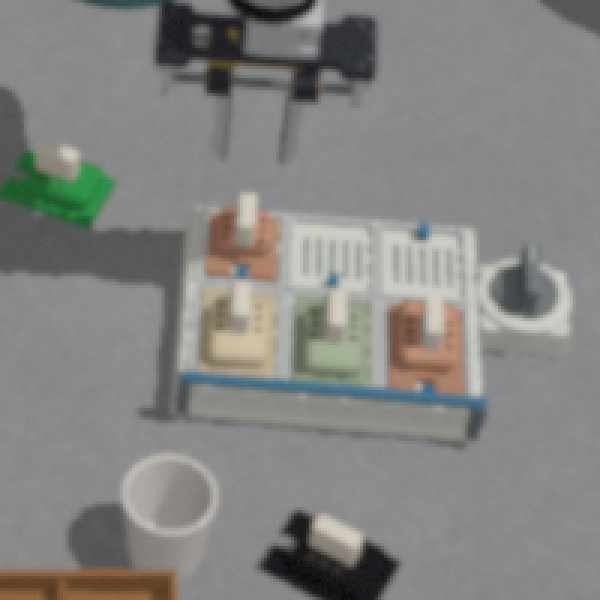

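View pics/t16.png

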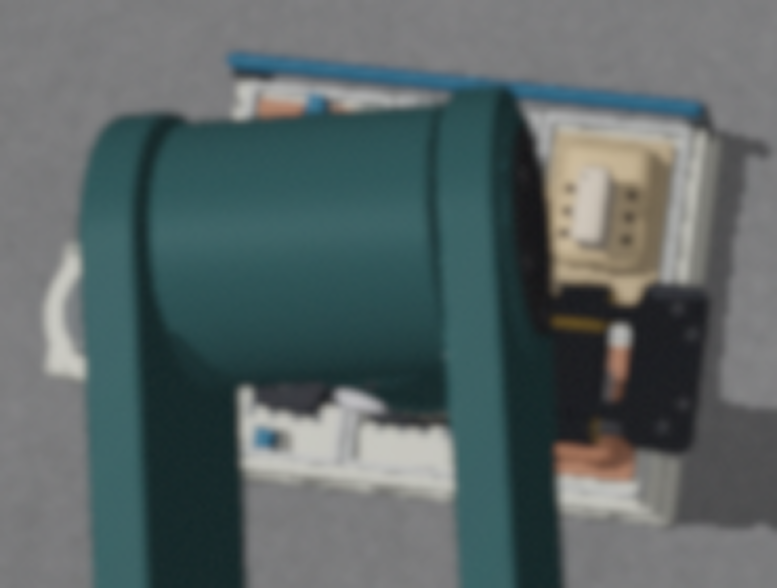

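```bash
python3 - <<'E'
from h import *
# scene view cloud: knob bar visible now
th=np.radians(-5.34); d=np.array([np.cos(th),np.sin(th)]);n=np.array([-d[1],d[0]])
s=vision.snapshot("scene"); u,v=(np.array(proj(s,[[.52,.36,.08]]))[0]).astype(int); print(u,v)
P=cloud(s); sub=P[v-25:v+25,u-25:u+25].reshape(-1,3); q=sub[(sub[:,2]>.062)&(sub[:,2]<.09)]
print(len(q),np.round(q.mean(0)*1000,1),np.round(np.percentile(q,[5,95],axis=0)*1000,1)); 
cv2.imwrite("pics/k17.png",cv2.resize(s["pixels"][v-40:v+40,u-40:u+40],None,fx=7,fy=7,interpolation=cv2.INTER_CUBIC)); print(u-40,v-40)
# ring from initial top image
a=cv2.imread("pics/top0.png"); s=vision.snapshot("top")
for z in (.04,.045,.05): print(z,np.round(ray(s,(143.7,233.9),z)*1000,1))
for uv in [(135,225),(141,225),(132,243),(138,243)]: print(uv,np.round(ray(s,uv,.08)[0]*1000,1))
# rack frame: knob on row mid? 
LM=np.array([583.1,175.1]);
for c in ([518,356],[520,360]): print((np.array(c)-LM)@d,(np.array(c)-LM)@n)
E
```

```text
479 237
117 [529.1 351.   76. ] [[501.1 343.4  63.9]
 [552.9 358.6  81.8]]
439 197
0.04 [[522.3 354.7  40. ]]
0.045 [[521.6 352.6  45. ]]
0.05 [[520.9 350.6  50. ]]
(135, 225) [536. 359.  80.]
(141, 225) [536.2 345.8  80. ]
(132, 243) [496.1 362.5  80. ]
(138, 243) [496.3 349.4  80. ]
-81.65305123746259 174.0563104963802
-80.03399414748576 178.225081794904
```

View pics/k17.png

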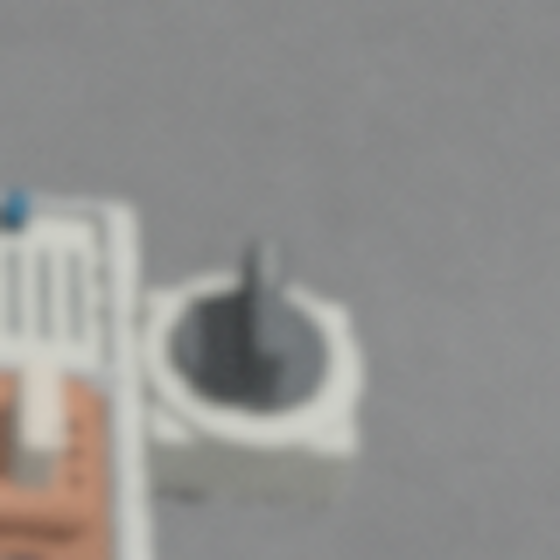

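All four cases look seated. I'll swing the arm aside for an unobstructed top view of the rack and knob.

>>> apply_moves --claw '[130,130,130,130,130,130,130,130,130]' --pt "-2 4 0" --pt "-4 9 0" --pt "-5 14 0" --pt "-5 19 0" --pt "-5 24 0" --pt "-5 28 0" --pt "-5 30 0" --pt "-5 30 0" --pt "-5 30 0" --twist '[0,0,0,0,0,0,0,0,0]'

```text
t: 33.25
position: [0.445, -0.1953, 0.2127]
tcp_rot: [-0.704, 0.031, 0.709, 0.033]
contact_force: [-0.2, 0.0, 0.0]
opening: 0.491
```

```bash
python3 - <<'E'
from h import *
settle(2)
th=np.radians(-5.34); d=np.array([np.cos(th),np.sin(th)]);n=np.array([-d[1],d[0]])
s=vision.snapshot("top"); cv2.imwrite("pics/t18.png",cv2.resize(s["pixels"][160:300,115:300],None,fx=4.2,fy=4.2,interpolation=cv2.INTER_CUBIC))
Z=np.median([cloud(vision.snapshot("top"))[215:255,120:165,2] for _ in range(4)],0)
m=((Z>.072)&(Z<.09)).astype(np.uint8); m=cv2.morphologyEx(m,cv2.MORPH_OPEN,np.ones((2,2),np.uint8))
vv,uu=np.nonzero(m); W=ray(s,np.c_[uu+120,vv+215],.08)[:,:2]*1000
print("bar",cv2.minAreaRect(W.astype(np.float32)),W.mean(0))
for r in m: print("".join(".#"[i] for i in r))
# case grip bars height
P=cloud(s); hsv=cv2.cvtColor(s["pixels"],cv2.COLOR_BGR2HSV)
for nm,c in dict(LL=(590.7,256.7),LM=(583.1,175.1),LR=(575.5,93.6),SR=(473,103.2)).items():
    u,v=proj(s,[[c[0]/1000,c[1]/1000,.098]])[0].round().astype(int)
    print(nm,(u,v),np.round(np.median(P[v-3:v+4,u-1:u+2,2])*1000,1))
S=vision.snapshot("scene");cv2.imwrite("pics/s18.png",S["pixels"])
plan([])
E
```

```text
bar ((519.1600952148438, 348.97430419921875), (16.120630264282227, 56.441261291503906), 83.04194641113281) [519.0040152  349.13966977]
.............................................
.............................................
.............................................
.............................................
.............................................
...................###.......................
..................#######....................
..................#######....................
..................#######....................
.................########....................
.................########....................
.................#######.....................
.................#######.....................
.................#######.....................
................########.....................
................########.....................
................########.....................
................#######......................
................#######......................
...............########......................
...............########......................
[... 473 characters left out ...]
.................................
.............................................
.............................................
.............................................
.............................................
.............................................
.............................................
.............................................
.............................................
LL (np.int64(180), np.int64(199)) 97.3
LM (np.int64(218), np.int64(203)) 97.6
LR (np.int64(255), np.int64(207)) 98.5
SR (np.int64(249), np.int64(255)) 97.9
t 33.65 tcp [ 445.2 -195.7  213.3] jyaw -95.2 q [-0.53 -0.05  1.5  -0.    1.7   1.13] open 0.488 F [ 0.1  0.6 -0.3] xax [-0.006  0.002 -1.   ]
```

View pics/t18.png

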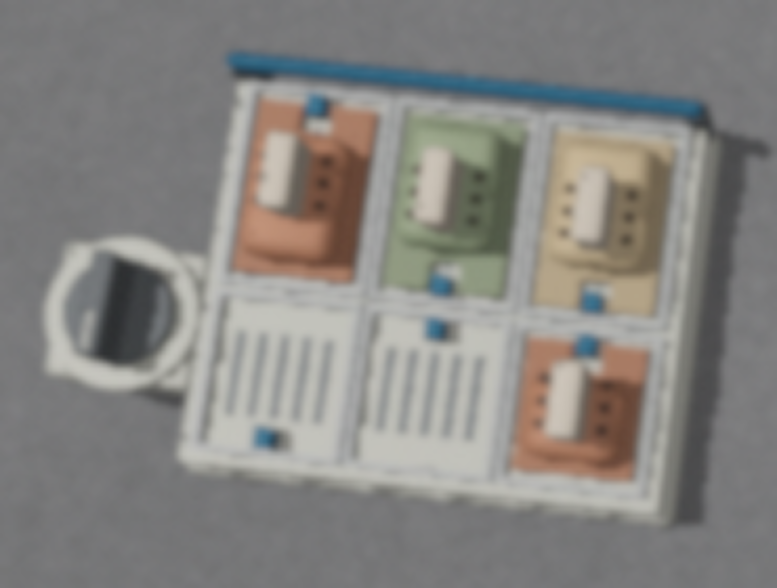

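View pics/s18.png

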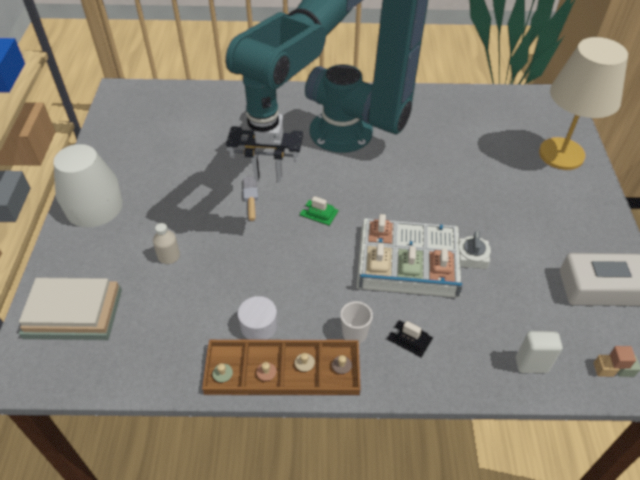

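All four bars read about 98 mm high, so every case is flat on the deck, and no other cases remain on the dresser. Moving to the knob, with a half turn to keep wrist range for the clockwise twist.

```bash
python3 - <<'E'
from h import *
plan([(520,353,150,83)])
E
```

```text
t 33.65 tcp [ 445.2 -195.7  213.3] jyaw -95.2 q [-0.53 -0.05  1.5  -0.    1.7   1.13] open 0.488 F [ 0.1  0.6 -0.3] xax [-0.006  0.002 -1.   ]
travel [6.4, -55.32, -2.51] twist -3.110
```

>>> apply_moves --claw '[130,130,130,130,130,130,130,130,130,130,130,130]' --pt "0 -3 0" --pt "0 -8 -0.3" --pt "0 -13 -0.6" --pt "0 -18 -0.9" --pt "0 -23 -1.1" --pt "0 -28 -1.3" --pt "0 -33 -1.5" --pt "0 -38 -1.7" --pt "0 -43 -1.9" --pt "0 -48 -2.1" --pt "0 -52 -2.3" --pt "0 -54 -2.5" --twist '[-0.17,-0.35,-0.53,-0.71,-0.89,-1.07,-1.25,-1.43,-1.61,-1.79,-1.97,-2.15]'

```text
t: 35.15
position: [0.5187, 0.3421, 0.2134]
tcp_rot: [0.361, 0.61, -0.362, 0.605]
contact_force: [-0.4, 0.5, 0.9]
opening: 0.489
```

```bash
python3 - <<'E'
from h import *
plan([(520,353,150,83)])
E
```

```text
t 35.15 tcp [518.7 342.1 213.4] jyaw 28.5 q [ 0.49  0.25  1.17  0.01  1.73 -0.01] open 0.489 F [-0.4  0.5  0.9] xax [-0.007  0.002 -1.   ]
travel [6.34, 0.66, -0.86] twist -0.952
```

>>> apply_moves --claw '[130,130,130,130,130,130,130,130,130]' --pt "1 0.6 -0.9" --pt "2 0.6 -0.9" --pt "4 0.6 -0.9" --pt "6 0.65 -0.9" --pt "7.5 0.65 -0.9" --pt "8.5 0.65 -0.9" --pt "8.5 0.65 -0.9" --pt "8.5 0.65 -0.9" --pt "8.5 0.65 -0.9" --twist '[-0.17,-0.35,-0.53,-0.71,-0.89,-0.952,-0.952,-0.952,-0.952]'

```text
t: 36.28
position: [0.52, 0.3536, 0.1293]
tcp_rot: [0.044, 0.708, -0.042, 0.704]
contact_force: [-0.2, -0.4, 0.7]
opening: 0.493
```

```bash
python3 - <<'E'
from h import *
settle(3)
s=vision.snapshot("scene");cv2.imwrite("pics/s19.png",cv2.resize(s["pixels"][160:290,400:530],None,fx=4.5,fy=4.5,interpolation=cv2.INTER_CUBIC))
for p in ([.520,.353,.08],[.52,.353,.128]): print(proj(s,[p])-(400,160))
plan([(520,353,56,83)])
E
```

```text
[[76.75388477 77.11018345]]
[[80.3636598  65.10333047]]
t 36.48 tcp [519.7 353.4 128.8] jyaw 83.0 q [ 0.5   0.29  1.29  0.01  1.57 -0.94] open 0.487 F [ 0.3 -0.2  0.8] xax [-0.006  0.002 -1.   ]
travel [7.28, -0.05, 0.08] twist -0.000
```

View pics/s19.png

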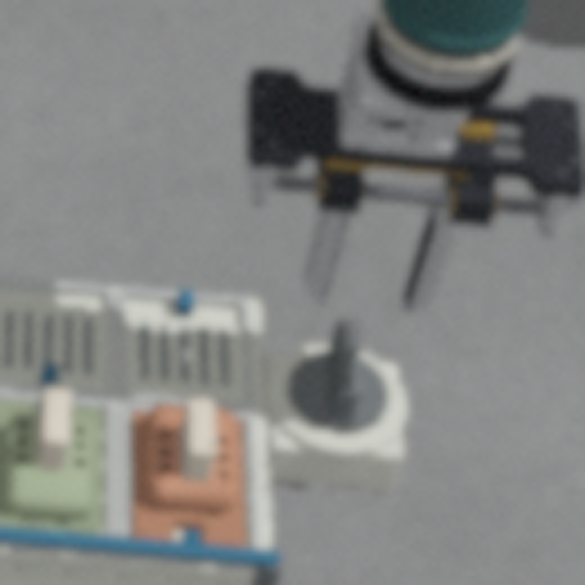

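>>> apply_moves --claw '[130,130,130,130,130,255,255,255,255,255,255]' --pt "2 0 0" --pt "4.5 0 0" --pt "6.5 0 0" --pt "7.3 0 0" --pt "7.3 0 0" --pt "7.3 0 0" --pt "7.3 0 0" --pt "7.3 0 0" --pt "7.3 0 0" --pt "7.3 0 0" --pt "7.3 0 0" --twist '[0,0,0,0,0,0,0,0,0,0,0]' --squeeze 10

```text
t: 37.85
position: [0.5196, 0.3543, 0.0564]
tcp_rot: [0.044, 0.708, -0.042, 0.704]
contact_force: [-0.3, 2.7, 1.2]
opening: 0.145
```

```bash
python3 - <<'E'
from h import *
settle(2)
plan([]); print(ctrl.sense()["torque"])
s=vision.snapshot("scene");cv2.imwrite("pics/s20.png",cv2.resize(s["pixels"][160:290,400:530],None,fx=4.5,fy=4.5,interpolation=cv2.INTER_CUBIC))
E
```

```text
t 37.95 tcp [519.6 354.3  56.4] jyaw 83.0 q [ 0.51  0.33  1.38  0.01  1.43 -0.94] open 0.144 F [0.6 2.8 1.8] xax [-0.005  0.004 -1.   ]
[ 0.55233235 -0.1996454  -0.06293767]
```

View pics/s20.png

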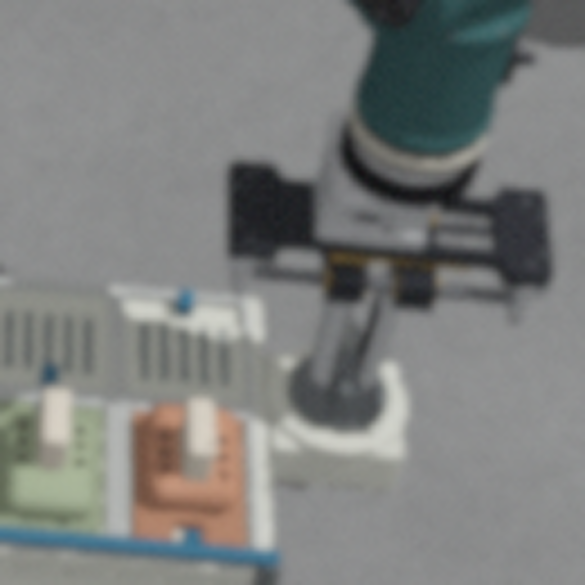

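>>> apply_moves --claw '[255,255,255,255,255,255,255,255,255,255,255]' --pt "0 0.05 0" --pt "0 0.05 0" --pt "0 0.05 0" --pt "0 0.05 0" --pt "0 0.05 0" --pt "0 0.05 0" --pt "0 0.05 0" --pt "0 0.05 0" --pt "0 0.05 0" --pt "0 0.05 0" --pt "0 0.05 0" --twist '[0,0.08,0.2,0.32,0.44,0.56,0.68,0.8,0.92,1.0,1.0]' --squeeze 30

```text
t: 39.38
position: [0.5209, 0.3561, 0.0564]
tcp_rot: [0.378, 0.6, -0.375, 0.597]
contact_force: [3.2, 5.0, -1.1]
opening: 0.147
```

```bash
python3 - <<'E'
from h import *
settle(2)
plan([]); print(ctrl.sense()["torque"])
s=vision.snapshot("scene");cv2.imwrite("pics/s21.png",cv2.resize(s["pixels"][160:300,350:530],None,fx=4.2,fy=4.2,interpolation=cv2.INTER_CUBIC))
E
```

```text
t 39.48 tcp [521.  356.1  56.4] jyaw 25.7 q [0.51 0.33 1.38 0.01 1.43 0.06] open 0.148 F [ 4.2  5.7 -1.3] xax [-0.002  0.007 -1.   ]
[ 0.99649582 -0.78278709 -0.06894434]
```

View pics/s21.png

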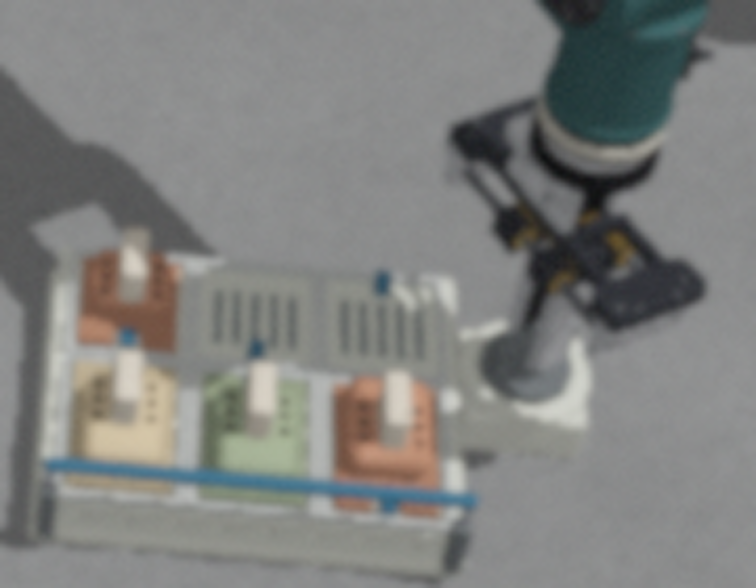

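>>> apply_moves --claw '[255,255,255,255,255,255,255,255,255]' --pt "0 0.15 0" --pt "0 0.15 0" --pt "0 0.15 0" --pt "0 0.15 0" --pt "0 0.15 0" --pt "0 0.15 0" --pt "0 0.15 0" --pt "0 0.15 0" --pt "0 0.15 0" --twist '[0.05,0.15,0.25,0.35,0.45,0.5,0.53,0.56,0.56]'

```text
t: 40.65
position: [0.5221, 0.3564, 0.0563]
tcp_rot: [0.528, 0.474, -0.526, 0.47]
contact_force: [-1.5, 0.1, 1.8]
opening: 0.148
```

```bash
python3 - <<'E'
from h import *
settle(2)
plan([]); print(ctrl.sense()["torque"])
E
```

```text
t 40.75 tcp [522.2 356.4  56.4] jyaw -6.3 q [0.51 0.34 1.37 0.01 1.43 0.62] open 0.148 F [-0.2 -0.5  3.8] xax [-0.002  0.006 -1.   ]
[-0.11568107 -0.04322748  0.62895621]
```

The moment jumped from about 0.07 to 0.63 N·m, so the knob is at its stop. One small extra nudge, then release and rise.

>>> apply_moves --claw '[255,255,255]' --pt "0 0 0" --pt "0 0 0" --pt "0 0 0" --twist '[0.03,0.04,0.04]'

```text
t: 41.12
position: [0.5221, 0.3562, 0.0564]
tcp_rot: [0.537, 0.463, -0.536, 0.459]
contact_force: [-1.2, -0.8, 2.3]
opening: 0.149
```

```bash
python3 - <<'E'
from h import *
settle(1)
plan([]); print(ctrl.sense()["torque"])
E
```

```text
t 41.17 tcp [522.2 356.2  56.4] jyaw -8.6 q [0.51 0.34 1.37 0.01 1.43 0.66] open 0.152 F [-0.  -0.4  2.3] xax [-0.002  0.006 -1.   ]
[-0.22550396 -0.03499024  0.70685014]
```

>>> apply_moves --claw '[230,180,150,150,150,150,150,150,150,150]' --pt "0 0 0" --pt "0 0 0" --pt "0 0 0" --pt "0 0 0" --pt "0 0 0" --pt "-3 0 0" --pt "-7 0 0" --pt "-12 0 0" --pt "-14 0 0" --pt "-14 0 0" --twist '[0,0,0,0,0,0,0,0,0,0]'

```text
t: 42.42
position: [0.5235, 0.356, 0.1991]
tcp_rot: [0.539, 0.463, -0.534, 0.459]
contact_force: [0.1, -0.2, -0.7]
opening: 0.413
```

```bash
python3 - <<'E'
from h import *
settle(2)
plan([(430,-60,210,None)])
E
```

```text
t 42.52 tcp [522.1 355.2 195.1] jyaw -8.6 q [0.5  0.27 1.18 0.01 1.69 0.66] open 0.410 F [-0.2 -0.1  0.5] xax [-0.004  0.005 -1.   ]
travel [-1.65, -2.88, 42.43] twist 0.000
```

>>> apply_moves --claw '[150,150,150,150,150,150,150,150,150,150,150]' --pt "-1 0 3" --pt "-1.5 0 7" --pt "-1.5 -0.5 12" --pt "-1.5 -1 17" --pt "-1.5 -1 22" --pt "-1.5 -1.5 27" --pt "-1.5 -2 32" --pt "-1.5 -2.5 37" --pt "-1.5 -3 41" --pt "-1.5 -3 43" --pt "-1.5 -3 43" --twist '[0,0,0,0,0,0,0,0,0,0,0]'

```text
t: 43.9
position: [0.4268, -0.0662, 0.2065]
tcp_rot: [-0.536, -0.463, 0.538, -0.457]
contact_force: [-0.8, 1.0, 0.8]
opening: 0.409
```

```bash
python3 - <<'E'
from h import *
settle(2)
s=vision.snapshot("top"); cv2.imwrite("pics/t22.png",cv2.resize(s["pixels"][150:300,115:300],None,fx=4,fy=4,interpolation=cv2.INTER_CUBIC))
S=vision.snapshot("scene");cv2.imwrite("pics/s22.png",cv2.resize(S["pixels"][130:350,200:520],None,fx=2.4,fy=2.4,interpolation=cv2.INTER_CUBIC))
P=np.median([cloud(vision.snapshot("top")) for _ in range(4)],0)
for nm,c in dict(LL=(590.7,256.7),LM=(583.1,175.1),LR=(575.5,93.6),SR=(473,103.2)).items():
    u,v=proj(s,[[c[0]/1000,c[1]/1000,.098]])[0].round().astype(int)
    print(nm,np.round(np.median(P[v-3:v+4,u-1:u+2,2])*1000,1))
hsv=cv2.cvtColor(s["pixels"],cv2.COLOR_BGR2HSV).astype(int); m=(hsv[...,0]>90)&(hsv[...,0]<120)&(hsv[...,1]>80); m[:150]=0;m[200:]=0;m[:,:150]=0;m[:,300:]=0
print("rail z",np.round(np.percentile(P[m][:,2],[25,50,75])*1000,1), m.sum())
m=(P[215:255,120:165,2]>.072)&(P[215:255,120:165,2]<.09); vv,uu=np.nonzero(m)
print("bar",cv2.minAreaRect((ray(s,np.c_[uu+120,vv+215],.08)[:,:2]*1000).astype(np.float32)))
plan([])
E
```

```text
LL 97.9
LM 98.1
LR 97.9
SR 98.0
rail z [96.3 97.2 98. ] 470
bar ((521.1763916015625, 351.21136474609375), (58.92171859741211, 14.354777336120605), 85.69818878173828)
t 44.30 tcp [428.1 -64.8 208.4] jyaw -8.6 q [-0.28 -0.17  1.62  0.    1.7  -0.13] open 0.410 F [ 0.6  1.5 -0.6] xax [-0.004  0.005 -1.   ]
```

View pics/t22.png

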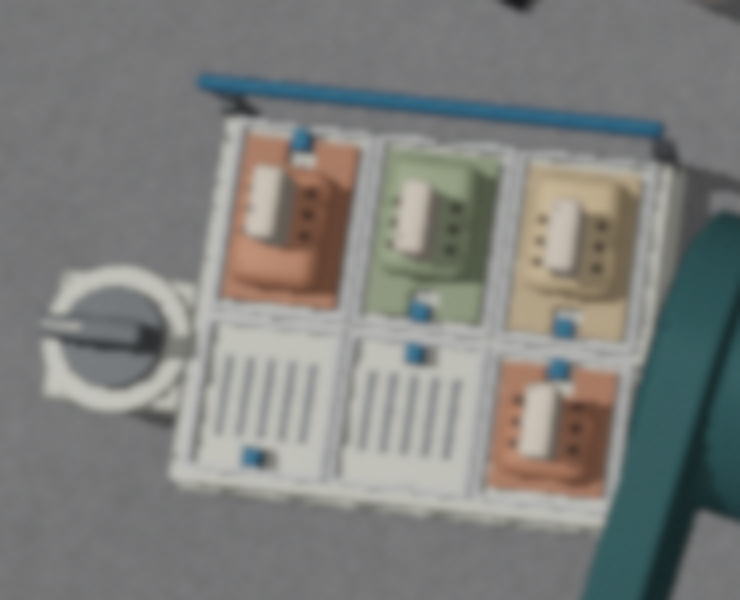

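View pics/s22.png

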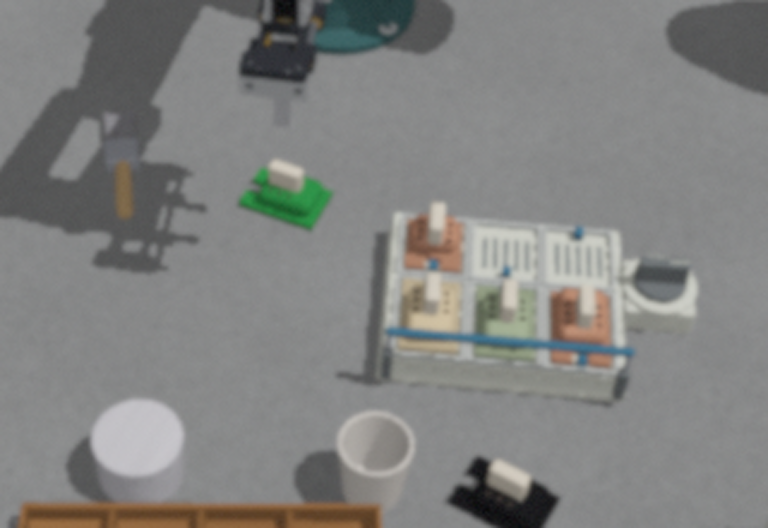

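The four cases are flat, the rail reads about 97 mm, the knob bar has turned about 89°, and the bystanders are unmoved. Handing in.

```bash
python3 -c "
from station import ctrl
print(ctrl.sign_off(), ctrl.sense()['t'])"
```

```text
the job is handed in; nothing more can be done
the job is handed in; nothing more can be done
```

I put all four cases that were on the dresser into the rack, raised the guard rail, and handed the job in at about 44 s of the 210 s allowed. No verdict came back.

| Case | Seat | Rib end (rack axes) |
|---|---|---|
| Large clay | Large left | +x |
| Large sage | Large middle | −x |
| Large sand | Large right | −x |
| Small clay | Small right | +x |

After the last case was in, I turned the knob clockwise until the twisting moment jumped to about 0.7 N·m at its stop.

**Last checks:**
- **Cases:** the tops of all four grip bars read 97.9–98.1 mm. Flat on the deck is 98 mm, and each notch shows over its rib.
- **Rail and knob:** the rail reads about 97 mm against 98 mm when fully up. The knob bar sits about 91° from the rack's x axis in the last depth picture, and the jaws turned about 91–92° in all. The stop is at 89°, so this is within measuring error.
- **Bystanders:** cup, tin and brush look unmoved, and so do the green and black look-alikes. I last saw the lotion bottle in the full view at about 34 s. It was outside the final crop, but nothing was done near it after that.

**What went wrong:** the first grasp of the large clay case failed because I did not close the fingers enough. The case stayed where it was, and the second grasp held. My first estimate of the knob's centre was 2–4 mm off; I corrected it from the contact force, with side loads under about 8 N.

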